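# Reagent changeover: load two fresh bottles, show the spent one to the scanner

### The arm

A 6-joint arm with a two-finger parallel gripper is mounted at the origin on a cart in front of the work surface, level with it; the furniture and walls round the work are solid. World frame = base frame: x ahead of the robot, y to its left, z up, the work surface at z = 0. Lengths are in m, angles in rad, forces in N, time in s.
With the tool pointing down it reaches from about 0.35 to 0.775 m from the base axis. Payload 5.5 kg.
Tool frame: the origin (TCP) lies between the finger pads; the fingertips stand 22 mm ahead of it and the grasp point (between the pads) lies 3 mm ahead of it; z points along the fingers, y is the line along which they close (so a half turn about z gives the same grasp; the last joint's range is limited). The gripper opens to 85 mm and grips with 20 to 120 N. Pads are 22 mm wide; open, the fingers measure 114 mm over their backs; the gripper's body (76 mm by 85 mm) begins 54 mm behind the grasp point. The pads swing forward as they close: fully open they stand 13 mm farther back than shut.
Start: joints at [-1.396, 0.313, 0.046, 1.304, 0, 1.431], TCP at [0.178, -0.547, 0.253] pointing down, gripper open.
Joint ranges: [-2.76, 2.76], [-0.86, 1.69], [-1.03, 1.26], [-2.2, 2.34], [-1.47, 1.5], [-3.14, 3.14]. Speed limits (rad/s): [2.57, 2.57, 3.14, 3.14, 3.14, 3.14].

### API

Orientations are given as a unit quaternion [w, x, y, z].
In Python, from workcell import env gives the robot as it stands.
- The arm moves only by the tool advance, called after ">>>" as a command line: name --pt "numbers of a row" for each row, then --argument value for the rest. Schema: {"type":"object","properties":{"rows":{"type":"array","items":{"type":"number"},"minItems":6,"maxItems":48},"jaw":{"type":"number"},"grip_force":{"type":"number"},"only":{"type":"string"},"quiet":{"type":"boolean"},"lines":{"type":"string"}},"required":["rows"],"additionalProperties":false}. rows is one flat list of numbers that holds 1 to 8 rows one after another, with no inner brackets; each row has 6 numbers: dx, dy, dz in m, then a rotation vector rx, ry, rz in rad; each row is the pose to reach, as a shift and turn from the pose commanded when the call began, along the tool's axes at that moment; what a row does not reach only later rows make up. A row lasts 1/8 s, in which the tool goes at most 0.0625 m and 0.188 rad, less where a joint would pass 70% of its speed; a pose out of reach is approached as far as the arm can. jaw is the finger opening in m, set as the call begins (left out keeps the last). The fingers move at their own pace and stop on an object; grip_force is the grip in N (left out, the last holds). Time passes only in rows, so rows that do not move let the fingers close. The tool returns the time, the measured TCP pose, the force, the opening and the grip force at its end. only (a regular expression) keeps the lines of the reply that match it, lines (a string "A,B") keeps lines A to B, and quiet returns only ok. Input that does not fit is refused with a message, and nothing moves.
- env.get_state(): the state, without advancing time (a new reading comes with each control period).
- env.read_camera(name): name is "scene" or "top" or "wrist"; returns a dict with "image" (480x640x3 uint8, red, green, blue), "K" (3x3 intrinsics, pixels), "R" (3x3) and "t" (3): a world point X has camera coordinates R X + t. Camera axes: x right, y down, z forward; pixel columns grow to the right and rows downward; lengths in m; the calibration is good to about 2 mm. A picture is of the moment at which its call begins. There is no depth.
- env.hand_in(): hands the job in; it is judged then, once.
The state is a dict: "clock": time; "joint_pos": joint angles; "qvel": joint speeds; "tau": joint torques, N m; "tcp_pos": TCP position; "orientation": TCP orientation; "wrist_force": force on the tool from outside, world axes, zero at the start; "ft_torque": the same for the moment, N m; "finger_gap": finger opening in m; "grip_force": force on a finger pad.
Only numpy, scipy, OpenCV 4.12 (cv2) and the standard library are available. Lean on these libraries where they do the work, as an engineer would, in place of code of your own. Each camera call takes 0.05 s, during which the arm holds its last target. There are 200 camera calls.

### The job

Change over the reagents in the cooling block: put the two fresh white bottles that stand on the worktop (one red-capped, one blue-capped) down into the block's two empty wells. Then draw the spent amber bottle with the black cap out of the block and show it to the barcode scanner so that it can be booked out: upright in the air, its barcode at the height of the scanner's window, in line with it and facing it squarely, about 10 cm off, and finish while still holding it there. Keep all bottles upright, and leave the other blue-capped bottle in the block and everything else where it is.

Things in the scene. Friction and masses are not known exactly. Their poses are not given: they have to be found in the camera images.
- red_bottle: fresh reagent bottle, white with a red ribbed cap: body 27 mm in diameter up to 44 mm, shoulder, cap 22 mm in diameter, 66 mm tall in all, about 35 g. Stands upright on the worktop. Its origin is the centre of its underside, z up its axis. 
- blue_bottle: fresh reagent bottle, white with a blue ribbed cap: body 26 mm in diameter up to 41 mm, shoulder, cap 22 mm in diameter, 62 mm tall in all, about 35 g. Stands upright on the worktop. Its origin is the centre of its underside, z up its axis. 
- amber_bottle: spent reagent bottle, amber brown, black cap: body 29 mm in diameter up to 47 mm, cap 24 mm wide, 70 mm tall in all, about 35 g. Stands in a well of the block, its lowest 24 mm inside. Its origin is the centre of its underside, z up its axis. A white barcode label, 6 to 38 mm above the underside, covers less than half of its round; its middle faces along the bottle's -x axis.
- barcode (a point): middle of the barcode on the amber bottle: on its surface, 14.5 mm from its axis along its -x, 20 mm above its underside. Axes as the bottle's: -x points straight out of the barcode.
- kept_bottle: a second white bottle with a blue cap, 62 mm tall, 26 mm in diameter, that already stands in a well of the block and stays there. Its origin is the centre of its underside, z up its axis. 
- cooling_block: cooling block, fixed: white housing 238 mm long (its y), aluminium insert, top 44 mm above the worktop; control panel 36 mm wide, 42 mm high along its near side (-x). Origin: on the worktop under the middle of the wells. Four wells in a row along y, 56 mm apart, 31 mm in diameter, 24 mm deep (floor 20 mm above the worktop), rims chamfered. Two hold the amber and the kept bottle, two are empty.
- well_0 (a point): centre of the mouth of a well of the cooling block, at the top of the insert (44 mm above the worktop); well 0 of 0 to 3, at y = -84 mm in the block's frame
- well_1 (a point): centre of the mouth of a well of the cooling block, at the top of the insert (44 mm above the worktop); well 1 of 0 to 3, at y = -28 mm in the block's frame
- well_2 (a point): centre of the mouth of a well of the cooling block, at the top of the insert (44 mm above the worktop); well 2 of 0 to 3, at y = +28 mm in the block's frame
- well_3 (a point): centre of the mouth of a well of the cooling block, at the top of the insert (44 mm above the worktop); well 3 of 0 to 3, at y = +84 mm in the block's frame
- scanner: hands-free barcode scanner, fixed to the worktop: round foot 80 mm in diameter, a thin neck and a dark head 68 mm wide, 64 mm high and 46 mm deep, top 182 mm above the worktop. Origin: under the middle of the foot. It looks along its own -x, level.
- window (a point): centre of the scanner's dark red window, 150 mm above the worktop. Axes as the scanner's: -x points straight out of the window, level.
- desk_reader: grey desk-top strip reader, fixed, 186 mm deep, 151 mm wide, 187 mm high: an obstacle between the cooling block and the scanner, higher than the carried bottles need be; origin at the centre of its underside
- timer: white kitchen-type timer with a red knob, 62 x 62 x 35 mm, bystander; origin at the centre of its underside
- small_rack: small white tube rack with one red-capped tube, 55 x 78 x 94 mm, bystander behind the cooling block; origin at the centre of its underside
- film_strip: white cuvette strip, 126 x 24 x 12 mm, bystander between reader and roller mixer

How it is judged:
By the outcome, as a careful person would: the job done as asked, in the order asked, and still so for the second after the job is handed in, while the arm keeps its last pose, push and grip.
It also fails if it takes over 72 s, if anything falls off the work surface, if the arm or the gripper's body presses on something with over 40 N, if the wrist force passes 120 N, or if a joint passes its speed limit or range.

## Working session

There is one attempt and no reset: what is moved stays moved. The work goes in short steps, Python scripts to look and compute and a tool call to move; the robot and the scene stay as the last step left them, time stands still between calls to the robot, and variables do not carry over. Pictures are saved under pics/ and viewed, at most 10 in all, crops included, and the job is handed in when it is done.

```bash
ls; mkdir -p pics; python3 - <<'E'
from workcell import env
import cv2,pickle
d={}
for n in("scene","top"):
    c=env.read_camera(n);d[n]=c;cv2.imwrite(f"pics/{n}0.png",c["image"][:,:,::-1]);print(n,c["K"],c["R"],c["t"])
pickle.dump(d,open("c0.pkl","wb"))
s=env.get_state();print(s)
E
```

```text
pics
workcell.py
scene [[483.69483195   0.         319.85120501]
 [  0.         483.69483195 243.98887757]
 [  0.           0.           1.        ]] [[ 0.61140705 -0.79106077 -0.02010637]
 [-0.37813316 -0.26974855 -0.88557949]
 [ 0.69512353  0.54905243 -0.46405248]] [-0.34133729  0.33401601  0.80872732]
top [[530.60346094   0.         318.34792599]
 [  0.         530.60346094 235.26467351]
 [  0.           0.           1.        ]] [[-0.01691139 -0.99957398  0.02378797]
 [-0.9949041   0.01445772 -0.09978377]
 [ 0.09939734 -0.02535424 -0.99472475]] [0.00505577 0.58452657 1.49492021]
{'clock': 0.1, 'joint_pos': array([-1.39563972e+00,  3.13938350e-01,  4.51025994e-02,  1.30360098e+00,
        1.58427013e-05,  1.43120452e+00]), 'qvel': array([ 0.00018317, -0.00048586,  0.00202241,  0.00035856, -0.00062896,
        0.00051872]), 'tau': array([ 2.77545420e-03, -4.81724167e+01,  2.99244189e+01,  1.26140282e-02,
       -1.26677937e-04, -2.03814118e-06]), 'tcp_pos': array([ 0.17793358, -0.54634094,  0.25249468]), 'orientation': array([-8.20215225e-04,  9.87641885e-01,  1.56725348e-01, -6.66433074e-06]), 'wrist_force': array([ 0.11592185, -0.98653117,  0.39752781]), 'ft_torque': array([-0.01936075,  0.00231907,  0.04864455]), 'grip_force': 0.0, 'finger_gap': 0.08543937442082598}
```
View pics/scene0.png

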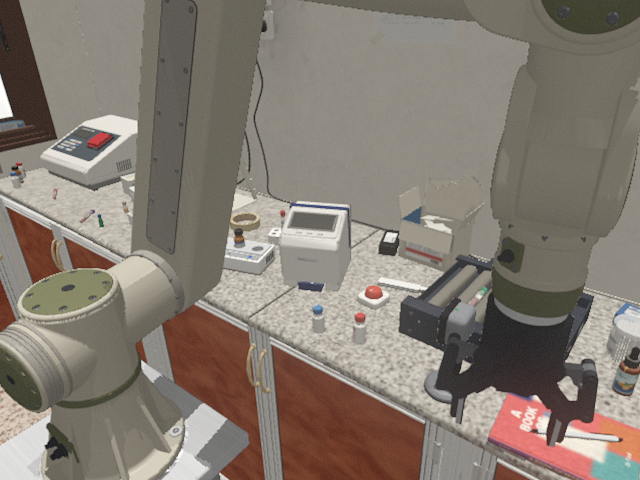

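View pics/top0.png

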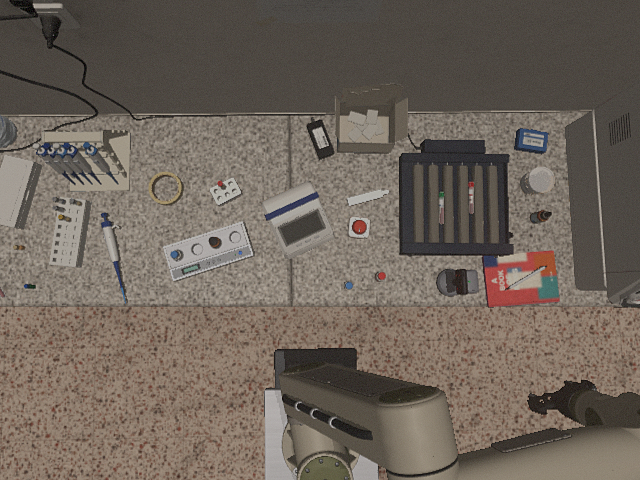

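The scene view shows the bottles at about (318,318) blue and (360,328) red, with the block half hidden behind the arm near (245,255). In the top view the block is at (208,250), the bottles at (348,285) and (381,276), the reader at (298,220) and the scanner at (458,282). Next, enlarged crops.

```bash
cat > h.py <<'E'
import numpy as np,cv2
def ray(c,u,v):
    d=np.linalg.inv(c["K"])@[u,v,1.];return -c["R"].T@c["t"],c["R"].T@d
def onz(c,u,v,z):
    o,d=ray(c,u,v);return o+d*(z-o[2])/d[2]
def proj(c,X):
    p=c["K"]@(c["R"]@np.asarray(X,float)+c["t"]);return p[:2]/p[2]
def blob(c,lo,hi,box,z=None):
    """largest HSV blob in box (u0,v0,u1,v1): centroid, area"""
    u0,v0,u1,v1=box
    h=cv2.cvtColor(c["image"][v0:v1,u0:u1],cv2.COLOR_RGB2HSV)
    m=cv2.inRange(h,np.array(lo),np.array(hi))
    n,l,s,ce=cv2.connectedComponentsWithStats(m)
    i=1+np.argmax(s[1:,4]);return ce[i]+[u0,v0],s[i]
E
python3 - <<'E'
import pickle,cv2,numpy as np
from h import *
d=pickle.load(open("c0.pkl","rb"));t=d["top"]["image"][:,:,::-1];s=d["scene"]["image"][:,:,::-1]
z=lambda im,u,v,w,h,k:cv2.resize(im[v:v+h,u:u+w],None,fx=k,fy=k,interpolation=cv2.INTER_CUBIC)
a=np.zeros((600,800,3),np.uint8)
a[:320,:400]=z(t,158,215,100,80,4); a[:320,400:]=z(t,430,255,100,80,4)
a[320:600,:400]=z(t,330,250,100,70,4); a[320:600,400:]=z(s,215,220,100,70,4)
cv2.imwrite("pics/crop.png",a)
for n,p,zz in[("redcap",(381,276),.066),("bluecap",(348,285),.062),("scan",(458,282),.182),("reader",(298,220),.187),("timer",(359,227),.03)]:print(n,onz(d["top"],*p,zz).round(3))
for b in[(370,265,392,288)]:print(blob(d["top"],(0,120,60),(8,255,255),b),blob(d["top"],(170,120,60),(180,255,255),b))
print(blob(d["top"],(95,110,50),(125,255,255),(338,275,358,295)))
print(blob(d["top"],(95,110,50),(125,255,255),(166,245,186,265)))
E
```

```text
redcap [ 0.464 -0.176  0.066]
bluecap [ 0.441 -0.084  0.062]
scan [ 0.443 -0.358  0.182]
reader [0.609 0.052 0.187]
timer [ 0.607 -0.122  0.03 ]
(array([381.38095238, 275.38095238]), array([ 8,  7,  8,  8, 42], dtype=int32)) (array([378., 274.]), array([8, 9, 1, 1, 1], dtype=int32))
(array([348.625, 285.25 ]), array([ 8,  7,  6,  7, 32], dtype=int32))
(array([173.82352941, 253.82352941]), array([ 5,  6,  7,  7, 34], dtype=int32))
```

View pics/crop.png

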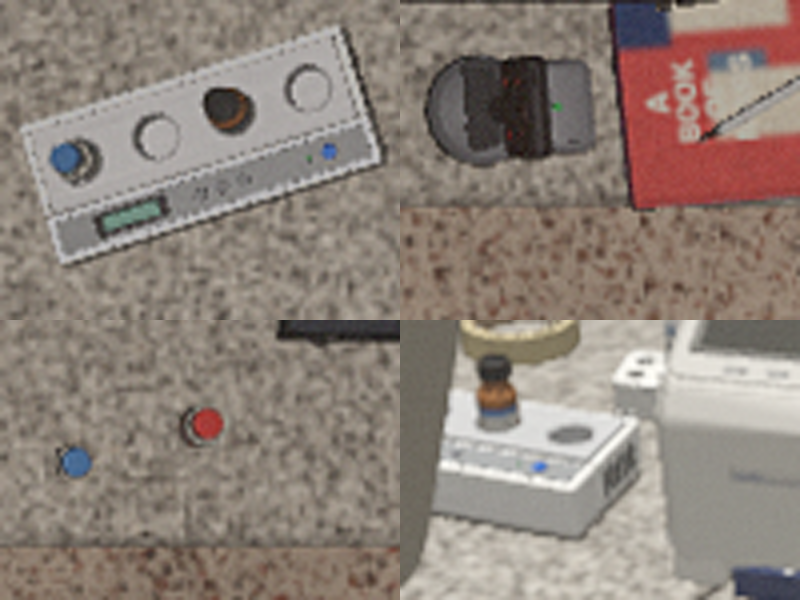

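The crop shows the wells from left to right in the block: blue (kept) at px (174,254), an empty one at (197,249), amber at (215,242) and an empty one at (235,237). The panel side faces the robot, so the left end is well 3. The barcode label faces roughly towards the robot. The scanner foot is at (449,282), with the head to its right.

```bash
cat >> h.py <<'E'
from scipy.spatial.transform import Rotation as Ro
def yaw_of(s):
    q=s["orientation"];R=Ro.from_quat([q[1],q[2],q[3],q[0]]).as_matrix();return R
def plan(s,target,xyaw=None):
    """tool-axes shift, rotation to reach target tcp with z down and x_tool yaw (rad)"""
    R=yaw_of(s);d=R.T@(np.asarray(target)-s["tcp_pos"])
    if xyaw is None: xyaw=np.arctan2(R[1,0],R[0,0])
    c,q=np.cos(xyaw),np.sin(xyaw);T=np.array([[c,q,0],[q,-c,0],[0,0,-1]])
    return d.round(4),Ro.from_matrix(R.T@T).as_rotvec().round(4)
E
python3 - <<'E'
import pickle,cv2,numpy as np
from h import *
from workcell import env
d=pickle.load(open("c0.pkl","rb"));t=d["top"]
print("campos",[(-c["R"].T@c["t"]).round(3) for c in d.values()])
w=env.read_camera("wrist");s=env.get_state()
R=yaw_of(s);print("wrist cam in tool",(R.T@(-w["R"].T@w["t"]-s["tcp_pos"])).round(4),"axes\n",(w["R"]@R).round(3),w["K"][0])
cv2.imwrite("pics/w0.png",w["image"][:,:,::-1])
print("scanner proj",proj(w,[.44,-.33,.1]))
print("red",onz(t,381.4+.5,275.4+.5,.066),"blue",onz(t,349.1,285.7,.062),"kept",onz(t,174.3,254.3,.082))
C=lambda x,y:onz(t,158+x/4,215+y/4,.044).round(4)
print("wells2,0",C(157,137),C(309,89),"amber rough",onz(t,158+225/4,215+106/4,.09).round(4))
print("foot",onz(t,430+70/4,255+110/4,.01),"reader corners",[onz(t,u,v,z).round(3) for u,v,z in[(292,258,.1),(332,240,.1),(264,200,.187)]])
W=(onz(t,174.3,254.3,.082),C(157,137),C(309,89))
v=W[1]-W[2];print("pitch",np.hypot(*v[:2])/2,"yaw of block",np.degrees(np.arctan2(-v[0],v[1])))
print(plan(s,[.2,-.45,.36],.0))
E
```

```text
campos [array([-0.227, -0.624,  0.664]), array([0.433, 0.035, 1.545])]
wrist cam in tool [ 0.0782  0.0005 -0.1208] axes
 [[ 0.001  1.    -0.   ]
 [-0.952  0.001 -0.306]
 [-0.306  0.     0.952]] [358.0793608    0.         316.29826565]
scanner proj [  78.0279373  -352.96027661]
red [ 0.46438601 -0.17856259  0.066     ] blue [ 0.4387349  -0.08664709  0.062     ] kept [0.53250263 0.39352541 0.082     ]
wells2,0 [0.5484 0.3386 0.044 ] [0.5808 0.2318 0.044 ] amber rough [0.5654 0.2831 0.09  ]
foot [ 0.44337052 -0.37686894  0.01      ] reader corners [array([0.516, 0.07 , 0.1  ]), array([ 0.564, -0.039,  0.1  ]), array([0.662, 0.139, 0.187])]
pitch 0.055803225713214825 yaw of block 16.87626461671118
(array([ 0.0508, -0.085 , -0.1073]), array([-0.0014,  0.    ,  0.3148]))
```

View pics/w0.png

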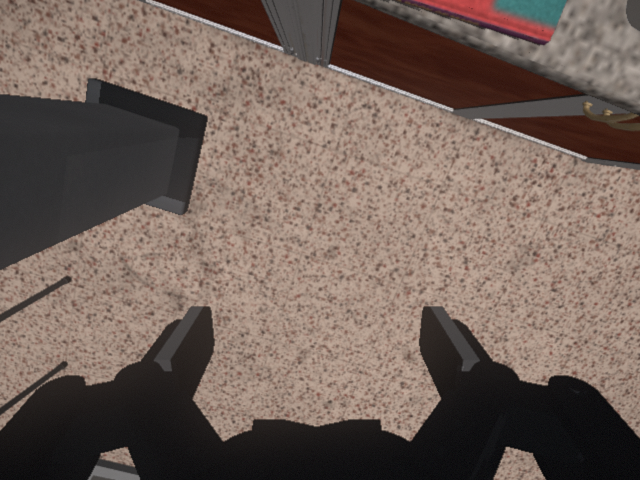

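```bash
python3 - <<'E'
from h import *
from workcell import env
s=env.get_state();print(plan(s,[.464,-.179,.30],np.radians(106.9)))
E
```

```text
(array([ 0.3857, -0.2608, -0.047 ]), array([-1.000e-03, -1.300e-03, -1.551e+00]))
```

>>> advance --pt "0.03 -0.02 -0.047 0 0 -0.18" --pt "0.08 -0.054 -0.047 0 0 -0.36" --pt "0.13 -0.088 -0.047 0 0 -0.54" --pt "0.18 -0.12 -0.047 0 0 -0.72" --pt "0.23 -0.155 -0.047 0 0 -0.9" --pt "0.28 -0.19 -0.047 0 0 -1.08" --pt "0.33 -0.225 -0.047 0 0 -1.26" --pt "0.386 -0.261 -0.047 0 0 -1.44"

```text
refused: rows[0]: [0.03, -0.02, -0.047, 0, 0, -0.18] is not of type 'number' (schema: type "number"). Nothing was moved.
```

I used the wrong layout. The manual says one flat list, 6 numbers to a row, no inner brackets; once more.

>>> advance --rows '[0.03, -0.02, -0.047, 0, 0, -0.18, 0.08, -0.054, -0.047, 0, 0, -0.36, 0.13, -0.088, -0.047, 0, 0, -0.54, 0.18, -0.12, -0.047, 0, 0, -0.72, 0.23, -0.155, -0.047, 0, 0, -0.9, 0.28, -0.19, -0.047, 0, 0, -1.08, 0.33, -0.225, -0.047, 0, 0, -1.26, 0.386, -0.261, -0.047, 0, 0, -1.44]'

```text
clock: 1.15
tcp_pos: [0.4625, -0.1805, 0.3003]
orientation: [0.0, 0.637, 0.771, -0.0]
wrist_force: [0.7, -0.7, 0.3]
finger_gap: 0.0852
grip_force: 0.0
```

>>> advance --rows '[0, 0, 0, 0, 0, -0.11, 0, 0, 0, 0, 0, -0.11, 0, 0, 0, 0, 0, -0.11]'

```text
clock: 1.52
tcp_pos: [0.4613, -0.1827, 0.3001]
orientation: [-0.0, 0.597, 0.802, -0.0]
wrist_force: [0.3, 0.2, -0.1]
finger_gap: 0.0852
grip_force: 0.0
```

```bash
python3 - <<'E'
from h import *
from workcell import env
s=env.get_state();print(s["joint_pos"].round(2));w=env.read_camera("wrist")
cv2.imwrite("pics/w1.png",w["image"][:,:,::-1])
print(plan(s,[.464,-.179,.30],np.radians(106.9)),proj(w,[.464,-.179,.066]))
E
```

```text
[-0.54  0.15 -0.05  1.37 -0.    0.74]
(array([0.0027, 0.0036, 0.0001]), array([-0.0003, -0.0001, -0.0037])) [320.1263207  202.64368953]
```

View pics/w1.png

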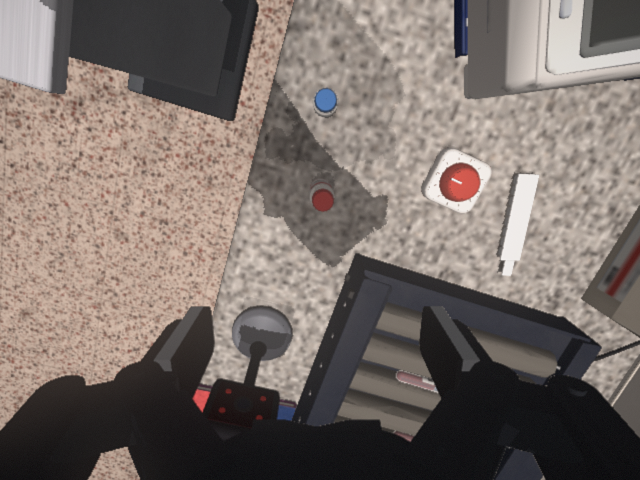

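The wrist view shows the red cap at (322,200) and the blue cap at (325,99). The scanner foot is at (262,332), and its head at (242,402) turns the window side towards the bottles, roughly +y.

```bash
python3 - <<'E'
from h import *
from workcell import env
s=env.get_state();w=env.read_camera("wrist")
for n,lo,hi,box,z in[("red",(0,140,40),(8,255,255),(300,170,345,225),.063),("red2",(172,140,40),(180,255,255),(300,170,345,225),.063),("blue",(100,110,50),(125,255,255),(300,75,350,125),.059)]:
    c,st=blob(w,lo,hi,box);print(n,c,st,onz(w,*(c+.5),z).round(4))
E
```

```text
red [322.89010989 200.53113553] [ 14  22  19  18 273] [ 0.4669 -0.1773  0.063 ]Traceback (most recent call last):
  File "<stdin>", line 5, in <module>
  File "h.py", line 14, in blob
    i=1+np.argmax(s[1:,4]);return ce[i]+[u0,v0],s[i]
        ~~~~~~~~~^^^^^^^^^
    return _wrapfunc(a, 'argmax', axis=axis, out=out, **kwds)
    return bound(*args, **kwds)
ValueError: attempt to get argmax of an empty sequence
```

```bash
python3 - <<'E'
from h import *
from workcell import env
s=env.get_state();print(plan(s,[.466,-.178,.051],np.radians(106.9)))
t=env.read_camera("top")
print("rack",onz(t,225,191,.05))
E
```

```text
(array([0.0035, 0.0061, 0.2493]), array([-0.0002,  0.    , -0.0039]))
rack [0.71285023 0.25985504 0.05      ]
```

>>> advance --rows '[0.0035, 0.006, 0.05, 0, 0, 0, 0.0035, 0.006, 0.1, 0, 0, 0, 0.0035, 0.006, 0.15, 0, 0, 0, 0.0035, 0.006, 0.19, 0, 0, 0, 0.0035, 0.006, 0.22, 0, 0, 0, 0.0035, 0.006, 0.24, 0, 0, 0, 0.0035, 0.006, 0.249, 0, 0, 0, 0.0035, 0.006, 0.249, 0, 0, 0]' --jaw 0.06

```text
clock: 2.68
tcp_pos: [0.4661, -0.1775, 0.0511]
orientation: [-0.0, 0.596, 0.803, -0.0]
wrist_force: [0.3, 0.3, 0.3]
finger_gap: 0.0598
grip_force: 0.0
```

>>> advance --rows '[0, 0, 0, 0, 0, 0, 0, 0, 0, 0, 0, 0, 0, 0, 0, 0, 0, 0, 0, 0, 0, 0, 0, 0, 0, 0, 0, 0, 0, 0, 0, 0, 0, 0, 0, 0]' --jaw 0.0 --grip_force 30

```text
clock: 3.42
tcp_pos: [0.467, -0.1775, 0.0522]
orientation: [0.001, 0.596, 0.803, -0.0]
wrist_force: [-1.2, 0.7, 7.5]
finger_gap: 0.0255
grip_force: 29.3
```

>>> advance --rows '[0, 0, -0.03, 0, 0, 0, 0, 0, -0.08, 0, 0, 0, 0, 0, -0.13, 0, 0, 0, 0, 0, -0.18, 0, 0, 0, 0, 0, -0.22, 0, 0, 0, 0, 0, -0.22, 0, 0, 0]'

```text
clock: 4.18
tcp_pos: [0.468, -0.178, 0.2748]
orientation: [0.003, 0.596, 0.803, 0.0]
wrist_force: [1.0, -0.4, -0.0]
finger_gap: 0.025
grip_force: 29.6
```

```bash
python3 - <<'E'
from h import *
from workcell import env
w=env.read_camera("wrist");t=env.read_camera("top")
a=np.vstack([w["image"][260:480,160:480],cv2.resize(t["image"][250:305,320:400],(320,220))])
cv2.imwrite("pics/w2.png",a[:,:,::-1])
s=env.get_state();print(plan(s,[.48,.2,.29],np.radians(106.9)))
E
```

```text
(array([ 0.3569,  0.1223, -0.019 ]), array([ 0.0003,  0.0003, -0.0009]))
```

View pics/w2.png

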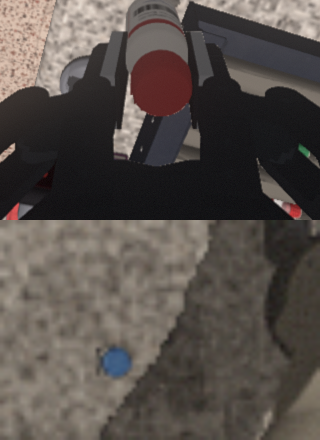

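The crop shows the red bottle held between the pads, cap at about crop (162,85), i.e. px (322,345). It seems slightly off vertical, so I'll measure the tilt before moving on. The blue bottle still stands.

```bash
python3 - <<'E'
from h import *
from workcell import env
w=env.read_camera("wrist");s=env.get_state();im=w["image"]
cv2.imwrite("pics/w3.png",cv2.resize(im[200:400,240:400],None,fx=3,fy=3)[:,:,::-1])
R=yaw_of(s);p=s["tcp_pos"]
# expected projection for perfect upright centred bottle, bottom 51 mm below tcp
for h,r in[(.066,.011),(.05,.011),(.044,.0135),(.02,.0135),(0,.0135)]:
    print(h,[proj(w,p+R@np.array([0,dy,.051-h])).round(1) for dy in(-r,0,r)])
hs=cv2.cvtColor(im,cv2.COLOR_RGB2HSV)
m=((hs[...,1]>150)&(hs[...,2]>50)&((hs[...,0]<8)|(hs[...,0]>172))).astype(np.uint8)
m[:, :260]=0;m[:,390:]=0
for v in range(300,385,6):
    u=np.flatnonzero(m[v]);print(v,u.min() if len(u) else 0,u.max() if len(u) else 0,end="; ")
E
```

```text
0.066 [array([284.9, 357.1]), array([316.3, 357.1]), array([347.6, 357.1])]
0.05 [array([288.2, 331.9]), array([316.2, 331.9]), array([344.2, 331.8])]
0.044 [array([283.1, 323.7]), array([316.2, 323.7]), array([349.1, 323.7])]
0.02 [array([287.5, 296.7]), array([316.1, 296.7]), array([344.6, 296.7])]
0 [array([290.3, 279.2]), array([316. , 279.2]), array([341.7, 279.2])]
300 0 0; 306 0 0; 312 0 0; 318 0 0; 324 343 343; 330 324 348; 336 320 348; 342 315 350; 348 303 350; 354 296 351; 360 299 348; 366 300 342; 372 309 333; 378 0 0; 384 0 0;
```

View pics/w3.png

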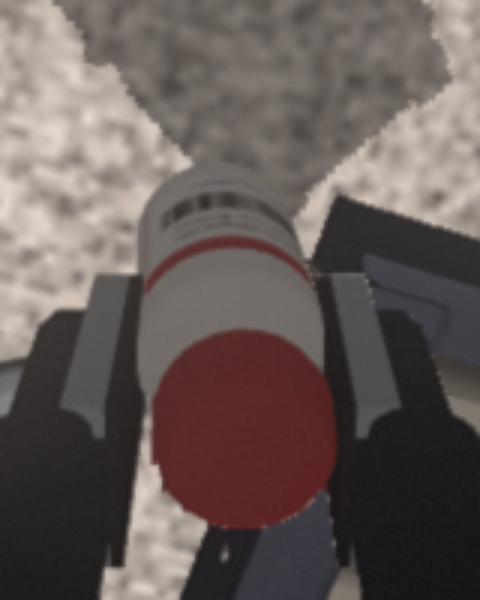

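The cap leans about 4° towards +x_tool, because the pads gripped only the top rim of the body. I'll set the bottle back down and take it again about 6 mm lower.

>>> advance --rows '[0, 0, 0.06, 0, 0, 0, 0, 0, 0.12, 0, 0, 0, 0, 0, 0.17, 0, 0, 0, 0, 0, 0.2, 0, 0, 0, 0, 0, 0.212, 0, 0, 0, 0, 0, 0.217, 0, 0, 0, 0, 0, 0.218, 0, 0, 0]'

```text
clock: 5.2
tcp_pos: [0.4669, -0.1775, 0.0538]
orientation: [0.001, 0.596, 0.803, 0.0]
wrist_force: [1.1, -0.3, 0.0]
finger_gap: 0.0252
grip_force: 29.6
```

>>> advance --rows '[0, 0, 0, 0, 0, 0, 0, 0, 0, 0, 0, 0, 0, 0, 0.004, 0, 0, 0, 0, 0, 0.008, 0, 0, 0, 0, 0, 0.008, 0, 0, 0]' --jaw 0.06

```text
clock: 5.82
tcp_pos: [0.466, -0.1769, 0.0448]
orientation: [-0.0, 0.596, 0.803, -0.0]
wrist_force: [-0.2, 0.8, -0.5]
finger_gap: 0.0599
grip_force: 0.0
```

>>> advance --rows '[0, 0, 0, 0, 0, 0, 0, 0, 0, 0, 0, 0, 0, 0, 0, 0, 0, 0, 0, 0, 0, 0, 0, 0, 0, 0, 0, 0, 0, 0, 0, 0, 0, 0, 0, 0]' --jaw 0.0 --grip_force 30

```text
clock: 6.58
tcp_pos: [0.4664, -0.1773, 0.0454]
orientation: [0.0, 0.596, 0.803, -0.0]
wrist_force: [-1.2, -0.7, 2.9]
finger_gap: 0.0257
grip_force: 29.4
```

>>> advance --rows '[0, 0, -0.03, 0, 0, 0, 0, 0, -0.08, 0, 0, 0, 0, 0, -0.13, 0, 0, 0, 0, 0, -0.18, 0, 0, 0, 0, 0, -0.22, 0, 0, 0, 0, 0, -0.22, 0, 0, 0]'

```text
clock: 7.32
tcp_pos: [0.4682, -0.1779, 0.2686]
orientation: [0.003, 0.596, 0.803, 0.001]
wrist_force: [0.2, -0.7, -1.4]
finger_gap: 0.0255
grip_force: 29.4
```

```bash
cat >> h.py <<'E'
def heldcheck(w,s,H,rcap,rbody,hb,below):
    """expected pixel of held upright bottle, for comparison"""
    R=yaw_of(s);p=s["tcp_pos"]
    print("exp cap",proj(w,p+R@np.array([0,0,below-H])).round(1),"exp bottom front",proj(w,p+R@np.array([rbody,0,below])).round(1),"bottom c",proj(w,p+R@np.array([0,0,below])).round(1))
E
python3 - <<'E'
from h import *
from workcell import env
w=env.read_camera("wrist");s=env.get_state();im=w["image"]
cv2.imwrite("pics/w4.png",cv2.resize(im[200:400,240:400],None,fx=3,fy=3)[:,:,::-1])
heldcheck(w,s,.066,.011,.0135,.044,.045)
c,st=blob(w,(0,140,40),(8,255,255),(270,290,370,400));print(c,st)
print(plan(s,[.48,.2,.29],np.radians(106.9)))
E
```

```text
exp cap [315.3 364.9] exp bottom front [315.2 257.7] bottom c [315.2 282.3]
[319.92221511 357.3556338 ] [  18   32   66   69 3124]
(array([ 0.3575,  0.1217, -0.0241]), array([ 0.0024,  0.0022, -0.0008]))
```

View pics/w4.png

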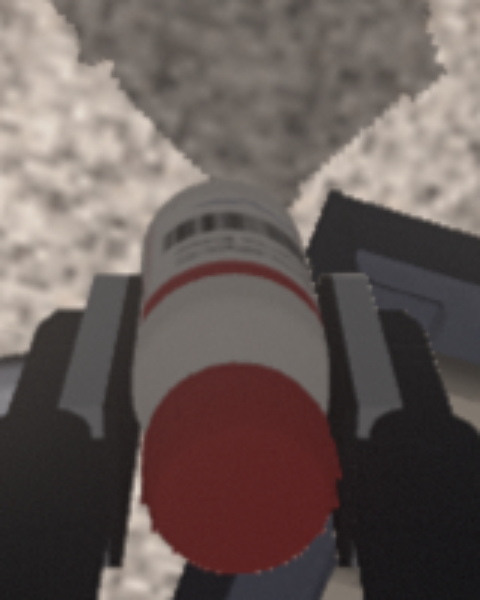

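The regrasp is good: the bottom edge sits where expected and the cap at (320,357) leans only about 1.5°. Carrying it to the block, over the reader.

```bash
python3 - <<'E'
from h import *
from workcell import env
s=env.get_state();print(plan(s,[.598,.174,.29],np.radians(106.9)))
E
```

```text
(array([ 0.2984,  0.2271, -0.0237]), array([ 0.0024,  0.0022, -0.0008]))
```

>>> advance --rows '[0.02, 0.015, -0.022, 0, 0, 0, 0.065, 0.05, -0.022, 0, 0, 0, 0.11, 0.085, -0.022, 0, 0, 0, 0.155, 0.12, -0.022, 0, 0, 0, 0.2, 0.155, -0.022, 0, 0, 0, 0.245, 0.19, -0.022, 0, 0, 0, 0.285, 0.22, -0.022, 0, 0, 0, 0.298, 0.227, -0.022, 0, 0, 0]'

```text
clock: 8.38
tcp_pos: [0.597, 0.1766, 0.2842]
orientation: [-0.001, 0.595, 0.804, -0.001]
wrist_force: [-0.4, -0.2, 0.0]
finger_gap: 0.0257
grip_force: 29.5
```

>>> advance --rows '[0, 0, 0, 0, 0, 0, 0, 0, 0, 0, 0, 0]'

```text
clock: 8.62
tcp_pos: [0.5968, 0.1726, 0.2867]
orientation: [-0.0, 0.596, 0.803, -0.001]
wrist_force: [0.3, -0.2, -0.2]
finger_gap: 0.0255
grip_force: 29.5
```

```bash
python3 - <<'E'
from h import *
from workcell import env
import pickle
w=env.read_camera("wrist");s=env.get_state();sc=env.read_camera("scene");t=env.read_camera("top")
pickle.dump((w,s,sc,t),open("c1.pkl","wb"))
a=np.zeros((600,800,3),np.uint8)
a[:480,:640]=w["image"];a[440:600,560:800]=cv2.resize(sc["image"][310:390,400:520],None,fx=2,fy=2)
cv2.imwrite("pics/w5.png",a[:,:,::-1])
print(s["joint_pos"].round(2),plan(s,[.598,.174,.29],np.radians(106.9)))
for n,X in[("w0",[.5808,.2318,.044]),("w2",[.5484,.3386,.044]),("amber",[.5654,.2831,.09])]:print(n,proj(w,X).round(1))
E
```

```text
[ 0.15  0.4   0.26  1.43 -0.    1.43] (array([ 0.0013,  0.0015, -0.003 ]), array([-0.0009,  0.0003, -0.0027]))
w0 [318.7 141.9]
w2 [318.8  11.3]
amber [319.3  76.4]
```

View pics/w5.png

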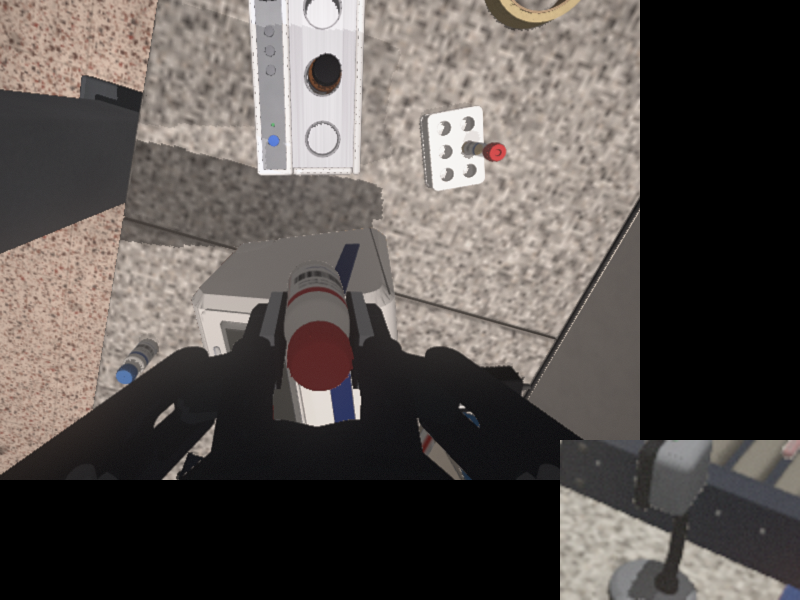

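The wrist view shows well 0 at (323,138), amber at (325,72) and well 2 at (323,12). The scene inset shows the scanner's dark front on its left (+y) side. Measuring the well rims.

```bash
cat >> h.py <<'E'
def circ(c,u,v,z,r=(14,19),half=30):
    u,v=int(u),int(v);v0=max(v-half,0)
    g=cv2.cvtColor(c["image"][v0:v+half,u-half:u+half],cv2.COLOR_RGB2GRAY)
    g=cv2.resize(g,None,fx=4,fy=4,interpolation=cv2.INTER_CUBIC);g=cv2.createCLAHE(3).apply(g)
    o=cv2.HoughCircles(g,cv2.HOUGH_GRADIENT,1.5,400,param1=100,param2=20,minRadius=4*r[0],maxRadius=4*r[1])
    x=o[0,0]/4;p=(x[0]+u-half,x[1]+v0)
    return np.round(p,1),round(float(x[2]),1),onz(c,p[0],p[1],z).round(4)
E
python3 - <<'E'
from h import *
import pickle
w,s,sc,t=pickle.load(open("c1.pkl","rb"))
print(circ(w,323,138,.044),circ(w,323,14,.044,(13,18)))
R=yaw_of(s);h=[proj(w,s["tcp_pos"]+R@np.array([0,y,.045-.066])).round(1) for y in(0,.0135)];print(h)
print(blob(w,(0,140,40),(8,255,255),(270,290,370,400)))
# sides of block insert: long edges bright -> direction
E
```

```text
(array([321.7, 138.6], dtype=float32), 16.7, array([0.5827, 0.2357, 0.044 ])) (array([322.1,  12.6], dtype=float32), 15.3, array([0.5514, 0.3385, 0.044 ]))
[array([317.6, 372.2]), array([358.3, 372.3])]
(array([319.42673869, 356.784605  ]), array([  18,   32,   65,   68, 2962], dtype=int32))
```

```bash
python3 - <<'E'
from h import *
from workcell import env
s=env.get_state();print(plan(s,[.5827,.2357,.105],np.radians(106.9)))
E
```

```text
(array([0.0649, 0.0044, 0.1825]), array([ 0.0001,  0.0003, -0.003 ]))
```

>>> advance --rows '[0.04, 0.003, 0, 0, 0, -0.003, 0.065, 0.0045, 0.02, 0, 0, -0.003, 0.065, 0.0045, 0.07, 0, 0, -0.003, 0.065, 0.0045, 0.12, 0, 0, -0.003, 0.065, 0.0045, 0.155, 0, 0, -0.003, 0.065, 0.0045, 0.175, 0, 0, -0.003, 0.065, 0.0045, 0.182, 0, 0, -0.003, 0.065, 0.0045, 0.182, 0, 0, -0.003]'

```text
clock: 9.78
tcp_pos: [0.583, 0.2368, 0.1056]
orientation: [0.0, 0.595, 0.804, 0.0]
wrist_force: [0.6, 0.0, -0.5]
finger_gap: 0.0259
grip_force: 29.5
```

```bash
python3 - <<'E'
from h import *
from workcell import env
w=env.read_camera("wrist");s=env.get_state()
cv2.imwrite("pics/w6.png",cv2.resize(w["image"][130:400,220:420],None,fx=2.2,fy=2.2)[:,:,::-1])
print(s["tcp_pos"],plan(s,[.5827,.2357,.069],np.radians(106.9)))
heldcheck(w,s,.066,.011,.0135,.044,.045)
for a,z in[(.0155,.044),(-.0155,.044)]:print(proj(w,[.5827-.29*a,.2357+.957*a,z]))
print([proj(w,[.5827+.957*a,.2357+.29*a,.044]) for a in(-.0155,.0155)])
E
```

```text
[0.58344607 0.23701984 0.10631371] (array([-0.001 , -0.0012,  0.0373]), array([0.0015, 0.0002, 0.0013]))
exp cap [318.9 372. ] exp bottom front [318.1 261.2] bottom c [318. 286.]
[315.82018952 247.79221214]
[315.69505775 299.49095087]
[array([287.72666359, 274.20538382]), array([343.77781495, 274.32265892])]
```

View pics/w6.png

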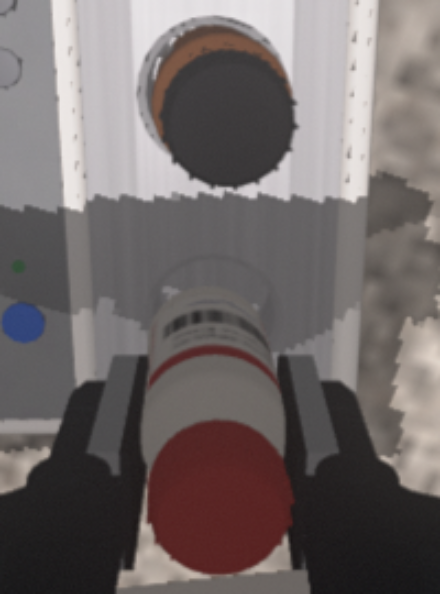

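The crop shows the bottle centred over well 0. The rim front is at about px (319,245), within about 1 mm of the prediction. Inserting.

>>> advance --rows '[-0.0005, -0.0006, 0.01, 0, 0, 0, -0.0005, -0.0006, 0.02, 0, 0, 0, -0.0005, -0.0006, 0.026, 0, 0, 0, -0.0005, -0.0006, 0.031, 0, 0, 0, -0.0005, -0.0006, 0.035, 0, 0, 0, -0.0005, -0.0006, 0.037, 0, 0, 0, -0.0005, -0.0006, 0.037, 0, 0, 0]'

```text
clock: 10.7
tcp_pos: [0.5828, 0.2366, 0.0682]
orientation: [0.0, 0.595, 0.804, 0.0]
wrist_force: [3.1, -2.1, -0.2]
finger_gap: 0.0257
grip_force: 29.2
```

>>> advance --rows '[0, 0, 0, 0, 0, 0, 0, 0, 0, 0, 0, 0, 0, 0, 0, 0, 0, 0, 0, 0, 0, 0, 0, 0, 0, 0, -0.03, 0, 0, 0, 0, 0, -0.08, 0, 0, 0, 0, 0, -0.14, 0, 0, 0, 0, 0, -0.2, 0, 0, 0]' --jaw 0.055

```text
clock: 11.7
tcp_pos: [0.582, 0.2367, 0.27]
orientation: [-0.0, 0.595, 0.804, -0.0]
wrist_force: [0.9, 0.8, -0.5]
finger_gap: 0.055
grip_force: 0.0Traceback (most recent call last):
```

```bash
python3 - <<'E'
from h import *
from workcell import env
import pickle
s=env.get_state();w=env.read_camera("wrist");t=env.read_camera("top");sc=env.read_camera("scene")
pickle.dump((w,s,sc,t),open("c2.pkl","wb"))
print("red cap",onz(w,*(blob(w,(0,140,40),(8,255,255),(250,200,390,400))[0]+.5),.083).round(4))
print("pred blue from wrist-vs-top: top",onz(t,*(blob(t,(95,110,50),(125,255,255),(338,275,358,295))[0]+.5),.059).round(4), s["joint_pos"].round(2))
cv2.imwrite("pics/sq.png",w["image"][:,:,::-1])
print(plan(s,[.4405,-.0857,.15],np.radians(106.9)),plan(s,[.45,-.15,.27],np.radians(106.9)))
E
```

```text
  File "<stdin>", line 6, in <module>
  File "h.py", line 14, in blob
    i=1+np.argmax(s[1:,4]);return ce[i]+[u0,v0],s[i]
        ~~~~~~~~~^^^^^^^^^
    return _wrapfunc(a, 'argmax', axis=axis, out=out, **kwds)
    return bound(*args, **kwds)
ValueError: attempt to get argmax of an empty sequence
```

```bash
python3 - <<'E'
from h import *
import pickle
w,s,sc,t=pickle.load(open("c2.pkl","rb"))
print(proj(w,[.583,.237,.086]))
h=cv2.cvtColor(w["image"],cv2.COLOR_RGB2HSV);m=((h[...,1]>120)&(h[...,2]>40)&((h[...,0]<8)|(h[...,0]>172))).astype(np.uint8)
n,l,st,c=cv2.connectedComponentsWithStats(m)
for i in range(1,n):
    if st[i,4]>60:print(st[i],c[i].round(1),onz(w,*(c[i]+.5),.083).round(4))
print("blue top",onz(t,*(blob(t,(95,110,50),(125,255,255),(338,275,358,295))[0]+.5),.059).round(4))
a=np.zeros((480,800,3),np.uint8);a[:,:400]=w["image"][:,130:530];a[:240,400:]=cv2.resize(t["image"][225:285,160:260],(400,240))
a[240:,400:]=cv2.resize(sc["image"][220:280,220:320],(400,240));cv2.imwrite("pics/w7.png",a[:,:,::-1])
E
```

```text
[317.83064083 217.58974609]
[307 210  23  20 349] [318.4 219.4] [0.5847 0.2345 0.083 ]
[481 225  18  16 218] [489.7 232.5] [0.7355 0.2681 0.083 ]
blue top [ 0.4392 -0.0873  0.059 ]
```

View pics/w7.png

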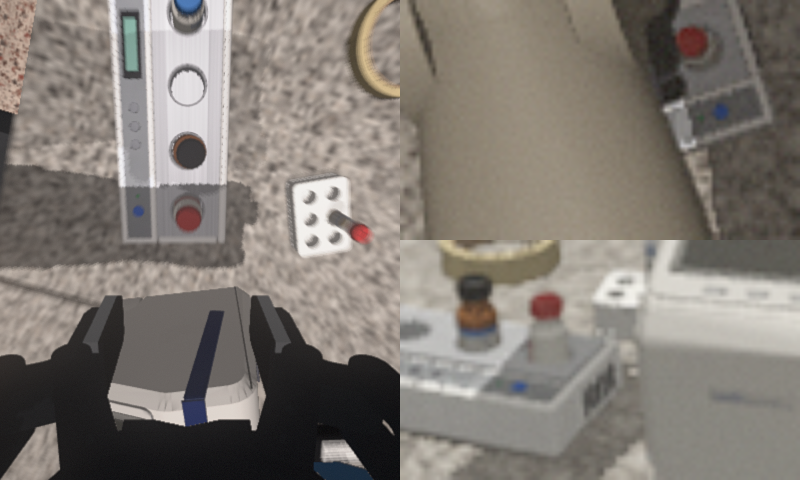

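The crop shows the red bottle seated in well 0 at px (318,217), and well 2 empty at (317,87). That view was my 11th, one over the limit of 10, so from here I work with numbers only.

```bash
python3 - <<'E'
from h import *
import pickle
from workcell import env
w,s,sc,t=pickle.load(open("c2.pkl","rb"))
print("well2",circ(w,317,87,.044,(14,20)))
w1=pickle.load(open("c1.pkl","rb"))[0]
# bright floor/rim blob of well 2
s=env.get_state();print(plan(s,[.441,-.086,.26],np.radians(106.9)))
E
```

```text
well2 (array([316.8,  86.8], dtype=float32), 19.4, array([0.55  , 0.3417, 0.044 ]))
(array([-0.2672, -0.2317,  0.011 ]), array([0.0085, 0.0003, 0.0022]))
```

>>> advance --rows '[-0.02, -0.018, 0, 0, 0, 0, -0.06, -0.052, 0, 0, 0, 0, -0.105, -0.09, 0, 0, 0, 0, -0.15, -0.13, 0, 0, 0, 0, -0.195, -0.17, 0, 0, 0, 0, -0.235, -0.204, 0, 0, 0, 0, -0.26, -0.226, 0, 0, 0, 0, -0.267, -0.232, 0, 0, 0, 0]' --jaw 0.06

```text
clock: 12.85
tcp_pos: [0.4373, -0.0876, 0.2671]
orientation: [-0.001, 0.596, 0.803, -0.0]
wrist_force: [0.0, -0.0, -0.7]
finger_gap: 0.06
grip_force: 0.0
```

>>> advance --rows '[0, 0, 0, 0, 0, 0, 0, 0, 0, 0, 0, 0]'

```text
clock: 13.1
tcp_pos: [0.4389, -0.0856, 0.2679]
orientation: [-0.0, 0.594, 0.804, 0.0]
wrist_force: [0.4, 0.1, -0.3]
finger_gap: 0.0598
grip_force: 0.0
```

```bash
python3 - <<'E'
from h import *
from workcell import env
w=env.read_camera("wrist");s=env.get_state()
u,v=proj(w,[.441,-.086,.06]).astype(int);c,st=blob(w,(100,110,40),(125,255,255),(u-30,v-35,u+30,v+35));p=onz(w,*(c+.5),.059);print(c,st,p.round(4))
print(plan(s,[p[0],p[1],.044],np.radians(106.9)))
E
```

```text
[315.5 204. ] [27 27  2  1  2] [ 0.4365 -0.0797  0.059 ]
(array([ 0.0062, -0.0006,  0.224 ]), array([-0.0002, -0.0005,  0.0037]))
```

```bash
python3 - <<'E'
from h import *
from workcell import env
w=env.read_camera("wrist");s=env.get_state()
u,v=proj(w,[.441,-.086,.06]).astype(int);print(u,v)
h=cv2.cvtColor(w["image"],cv2.COLOR_RGB2HSV);print(h[v-16:v+17:4,u-16:u+17:4].tolist()[4])
for S,V in((60,30),(90,30)):
    c,st=blob(w,(95,S,V),(130,255,255),(u-40,v-40,u+40,v+40));p=onz(w,*(c+.5),.059);print(c,st,p.round(4),plan(s,[p[0],p[1],.044],np.radians(106.9)))
E
```

```text
318 212
[[14, 32, 87], [12, 25, 103], [109, 105, 102], [109, 109, 101], [108, 112, 100], [108, 106, 101], [109, 108, 99], [0, 3, 85], [11, 35, 102]]
[318.36910995 209.61256545] [ 30  27  22  22 382] [ 0.4408 -0.084   0.059 ] (array([0.0009, 0.0022, 0.2241]), array([-0.0001, -0.0003,  0.0039]))
[318.40752351 210.63322884] [ 31  29  20  20 319] [ 0.4411 -0.0849  0.059 ] (array([-1.000e-04,  2.200e-03,  2.241e-01]), array([-0.0001, -0.0003,  0.0039]))
```

>>> advance --rows '[0, 0.002, 0.05, 0, 0, 0, 0, 0.002, 0.1, 0, 0, 0, 0, 0.002, 0.15, 0, 0, 0, 0, 0.002, 0.19, 0, 0, 0, 0, 0.002, 0.21, 0, 0, 0, 0, 0.002, 0.22, 0, 0, 0, 0, 0.002, 0.224, 0, 0, 0, 0, 0.002, 0.224, 0, 0, 0]' --jaw 0.06

```text
clock: 14.2
tcp_pos: [0.4412, -0.0859, 0.0448]
orientation: [0.001, 0.595, 0.804, 0.0]
wrist_force: [-0.0, 0.6, -0.5]
finger_gap: 0.0602
grip_force: 0.0
```

>>> advance --rows '[0, 0, 0, 0, 0, 0, 0, 0, 0, 0, 0, 0, 0, 0, 0, 0, 0, 0, 0, 0, 0, 0, 0, 0, 0, 0, 0, 0, 0, 0, 0, 0, 0, 0, 0, 0]' --jaw 0.0 --grip_force 30

```text
clock: 14.95
tcp_pos: [0.4412, -0.0862, 0.0451]
orientation: [0.001, 0.595, 0.804, 0.0]
wrist_force: [-0.6, -0.2, 6.4]
finger_gap: 0.0246
grip_force: 29.4
```

>>> advance --rows '[0, 0, -0.03, 0, 0, 0, 0, 0, -0.08, 0, 0, 0, 0, 0, -0.13, 0, 0, 0, 0, 0, -0.18, 0, 0, 0, 0, 0, -0.23, 0, 0, 0, 0, 0, -0.24, 0, 0, 0, 0, 0, -0.24, 0, 0, 0]'

```text
clock: 15.82
tcp_pos: [0.4407, -0.086, 0.2843]
orientation: [0.0, 0.595, 0.804, 0.0]
wrist_force: [-0.2, 1.0, -1.6]
finger_gap: 0.024
grip_force: 29.8
```

```bash
python3 - <<'E'
from h import *
from workcell import env
w=env.read_camera("wrist");s=env.get_state()
heldcheck(w,s,.062,.011,.013,.041,.044)
print(blob(w,(95,90,30),(130,255,255),(260,290,380,420)))
g=cv2.cvtColor(w["image"],cv2.COLOR_RGB2HSV)[240:330:8,270:370:8];print(g[...,1]);print(g[...,2])
print(plan(s,[.567,.289,.28],np.radians(106.9)))
E
```

```text
exp cap [316.1 362.2] exp bottom front [315.9 260.9] bottom c [315.8 284.8]
(array([315.97291047, 348.5877106 ]), array([  25,   26,   63,   64, 3027], dtype=int32))
[[ 30  33  31  31  33  29  31  29  26  34  26  31  29]
 [ 28  39  30  32  30  29  30  30  27  28  32  32  28]
 [ 31  31  32  30  29  27  29  27  29  29  28  35  36]
 [ 31  31  29  29  30  22  20  25  28  28  30  27  29]
 [ 35  30  30  28  19  21  18  19  15  31  27  30  30]
 [ 29  29  30  20  19  20  15  19  16  27  30  30  30]
 [ 30  31  30  20  33  77  73  86  17  16  31  28  31]
 [ 30   9  30  20  20  21  19  20  20   8   3   6  33]
 [  9   9  27  22  21  19  21  21  
[... 216 characters left out ...]
 88  97 114  97 107 175]
 [182 163 176 167 101 106 101 118 114 111 113 150 199]
 [192 187 168 169 169 197 107 104 104  97 154 161 189]
 [163 181 173 187 176 104 103 104 111  99 184 188 173]
 [188 181 169 197 107  73  70  95 104 172 178 169 178]
 [173 173 205 101 107 102  99  92  63 142 179 162 180]
 [184 155 193 103  84  76  77  74 104  80 174 221 192]
 [196  84  51 103 103 107 106 104 102  93  80  82 149]
 [ 83  84  47 106 109 109 110 110 106  99  49  83  50]
 [ 83  82  70 107 108 109 107 109 107 107  45  80  57]
 [ 81  75  80 107  70  71  71  72  92 104  41  80  81]
 [ 82  45  71  71  72  71  73  73  71 104  37  78  79]]
(array([0.3213, 0.231 , 0.0032]), array([-0.001 , -0.0007,  0.002 ]))
```

```bash
python3 - <<'E'
from h import *
from workcell import env
s=env.get_state();print(plan(s,[.5507,.342,.28],np.radians(106.9)))
E
```

```text
(array([0.3767, 0.2309, 0.0033]), array([-0.001 , -0.0007,  0.002 ]))
```

>>> advance --rows '[0.03, 0.018, 0, 0, 0, 0, 0.08, 0.049, 0, 0, 0, 0, 0.13, 0.08, 0, 0, 0, 0, 0.18, 0.11, 0, 0, 0, 0, 0.23, 0.14, 0, 0, 0.01, 0, 0.28, 0.172, 0, 0, 0.02, 0, 0.33, 0.202, 0, 0, 0.03, 0, 0.365, 0.224, 0, 0, 0.04, 0]'

```text
clock: 16.88
tcp_pos: [0.5472, 0.3309, 0.281]
orientation: [-0.017, 0.594, 0.804, 0.01]
wrist_force: [-0.4, -0.8, 0.9]
finger_gap: 0.0239
grip_force: 29.8
```

>>> advance --rows '[0.0117, 0.007, 0.01, 0, 0, 0, 0.0117, 0.007, 0.06, 0, 0, 0, 0.0117, 0.007, 0.11, 0, 0, 0, 0.0117, 0.007, 0.15, 0, 0, 0, 0.0117, 0.007, 0.17, 0, 0, 0, 0.0117, 0.007, 0.175, 0, 0, 0, 0.0117, 0.007, 0.175, 0, 0, 0]'

```text
clock: 17.75
tcp_pos: [0.5488, 0.3478, 0.1093]
orientation: [-0.016, 0.595, 0.804, 0.011]
wrist_force: [0.5, -0.6, -0.5]
finger_gap: 0.0242
grip_force: 29.8
```

```bash
python3 - <<'E'
from h import *
from workcell import env
import pickle
w=env.read_camera("wrist");s=env.get_state();pickle.dump((w,s),open("c3.pkl","wb"));print(s["tcp_pos"],s["joint_pos"].round(2))
print("plan",plan(s,[.5507,.342,.067],np.radians(106.9)))
W=np.array([.5507,.342,.044]);ax=np.array([-.29,.957,0]);bx=np.array([.957,.29,0])
print("well front,left,right px",[proj(w,W+.0155*e).round(1) for e in(ax,-bx,bx)])
b=W*1;b[2]=s["tcp_pos"][2]-.044;print("bottle bottom front",proj(w,b+.013*ax).round(1),"cap",proj(w,b+[0,0,.062]).round(1))
print(blob(w,(95,90,30),(130,255,255),(260,290,380,420))[0])
g=cv2.cvtColor(w["image"],cv2.COLOR_RGB2GRAY)
print("col318 v225..290",g[225:290,318].tolist());print("row262 u270..360",g[262,270:365].tolist())
E
```

```text
[0.54939869 0.34821675 0.1102959 ] [0.42 0.52 0.   1.05 0.04 1.7 ]
plan (array([-0.008 , -0.0006,  0.043 ]), array([ 0.0004, -0.0398,  0.0016]))
well front,left,right px [array([317.3, 258.6]), array([290. , 284.4]), array([344.4, 284.5])]
bottle bottom front [317.4 277.7] cap [317.7 380.5]
[315.29774577 347.8719474 ]
col318 v225..290 [209, 209, 209, 208, 208, 208, 203, 139, 107, 104, 105, 105, 103, 104, 105, 105, 104, 104, 102, 103, 102, 102, 103, 102, 101, 101, 101, 100, 101, 99, 96, 97, 100, 103, 101, 102, 101, 102, 104, 103, 105, 105, 107, 104, 104, 102, 82, 70, 68, 66, 68, 90, 102, 93, 94, 96, 95, 99, 104, 100, 75, 60, 55, 59, 93]
row262 u270..360 [106, 103, 103, 104, 104, 104, 104, 105, 104, 104, 104, 104, 107, 105, 105, 105, 104, 104, 102, 101, 101, 102, 102, 102, 99, 99, 97, 96, 94, 96, 97, 99, 101, 100, 101, 98, 100, 100, 102, 99, 98, 93, 100, 98, 101, 102, 104, 104, 102, 102, 103, 103, 102, 99, 100, 99, 99, 99, 98, 99, 100, 99, 99, 98, 97, 94, 94, 95, 98, 101, 98, 99, 99, 100, 100, 102, 99, 100, 100, 101, 98, 99, 99, 102, 101, 101, 102, 103, 102, 102, 103, 103, 103, 101, 103]
```

>>> advance --rows '[-0.0063, -0.0006, 0, 0, 0, 0, -0.0063, -0.0006, 0, 0, 0, 0, -0.0067, -0.0006, 0.01, 0, 0, 0, -0.0071, -0.0006, 0.02, 0, 0, 0, -0.0074, -0.0006, 0.028, 0, 0, 0, -0.0074, -0.0006, 0.028, 0, 0, 0]'

```text
clock: 18.55
tcp_pos: [0.5496, 0.3421, 0.0802]
orientation: [-0.017, 0.595, 0.804, 0.011]
wrist_force: [0.8, -0.1, 0.2]
finger_gap: 0.0243
grip_force: 29.8
```

```bash
python3 - <<'E'
from h import *
from workcell import env
s=env.get_state();w=env.read_camera("wrist");print(s["tcp_pos"],s["wrist_force"],"plan",plan(s,[.5507,.342,.067],np.radians(106.9)))
print(blob(w,(95,90,30),(130,255,255),(260,290,380,420))[0])
E
```

```text
[0.5495525  0.34208751 0.08015122] [ 0.78318802 -0.09568012  0.214023  ] plan (array([-0.0009,  0.0011,  0.0131]), array([-0.0025, -0.0396,  0.0022]))
[315.28468525 347.87222048]
```

>>> advance --rows '[-0.0003, 0.0005, 0.005, 0, 0, 0, -0.0006, 0.0005, 0.009, 0, 0, 0, -0.0007, 0.0005, 0.0125, 0, 0, 0, -0.0007, 0.0005, 0.0125, 0, 0, 0]'

```text
clock: 19.1
tcp_pos: [0.5507, 0.3422, 0.0687]
orientation: [-0.016, 0.595, 0.804, 0.012]
wrist_force: [0.3, -0.0, 0.0]
finger_gap: 0.0238
grip_force: 29.8
```

>>> advance --rows '[0, 0, 0, 0, 0, 0, 0, 0, 0, 0, 0, 0, 0, 0, 0, 0, 0, 0, 0, 0, 0, 0, 0, 0, 0, 0, 0, 0, -0.02, 0, 0.001, 0, -0.03, 0, -0.04, 0, 0.003, 0, -0.08, 0, -0.04, 0, 0.006, 0, -0.14, 0, -0.04, 0]' --jaw 0.055

```text
clock: 20.1
tcp_pos: [0.55, 0.3426, 0.2094]
orientation: [-0.0, 0.595, 0.804, -0.001]
wrist_force: [0.8, 0.4, 0.9]
finger_gap: 0.0547
grip_force: 0.0
```

```bash
python3 - <<'E'
from h import *
from workcell import env
import pickle
s=env.get_state();w=env.read_camera("wrist");sc=env.read_camera("scene");t=env.read_camera("top");pickle.dump((w,s,sc,t),open("c4.pkl","wb"))
print(s["tcp_pos"],s["joint_pos"].round(2))
def tri(a,pa,b,pb):
    o1,d1=ray(a,*pa);o2,d2=ray(b,*pb);A=np.c_[d1,-d2];k=np.linalg.lstsq(A,o2-o1,rcond=None)[0];return((o1+d1*k[0]+o2+d2*k[1])/2).round(4),np.linalg.norm(o1+d1*k[0]-o2-d2*k[1]).round(4)
for n,X,lo,hi in[("blue",[.5507,.342,.08],(95,90,30),(130,255,255)),("red",[.583,.236,.083],(0,120,40),(8,255,255))]:
    P=[]
    for c in(w,sc,t):
        u,v=proj(c,X).astype(int);r=28 if c is w else 9
        try:P.append(blob(c,lo,hi,(u-r,v-r,u+r,v+r)));print(n,P[-1][0].round(1),P[-1][1][4],proj(c,X).round(1),onz(c,*(P[-1][0]+.5),X[2]).round(4))
        except Exception as e:print(n,"none",u,v);P.append(None)
    if P[0] and P[1]:print(tri(w,P[0][0]+.5,sc,P[1][0]+.5))
E
```

```text
[0.54997644 0.34256758 0.20943712] [ 0.43  0.47  0.18  1.28 -0.    1.71]
blue [315.  239.1] 214 [317.8 236.9] [0.5497 0.3395 0.08  ]
blue [219.6 231.8] 25 [220.1 230.5] [0.5431 0.3336 0.08  ]
blue [193.  247.7] 23 [193.4 247.5] [0.5485 0.3415 0.08  ]
(array([0.549 , 0.3391, 0.0765]), np.float64(0.0023))
red [318.6 369.6] 413 [317.3 366.8] [0.5854 0.2333 0.083 ]
red [256. 236.] 33 [255.6 235.2] [0.5789 0.2288 0.083 ]
red [232.3 235. ] 42 [231.8 235.1] [0.5819 0.2333 0.083 ]
(array([0.5845, 0.2328, 0.0806]), np.float64(0.0032))
```

```bash
python3 - <<'E'
from h import *
from workcell import env
s=env.get_state();print(plan(s,[.541,.258,.17],np.radians(107-.1)))
E
```

```text
(array([-0.0787, -0.037 ,  0.0436]), array([ 0.0086, -0.0005,  0.0024]))
```

>>> advance --rows '[-0.01, -0.005, 0, 0, 0, -0.17, -0.02, -0.009, 0, 0, 0, -0.34, -0.03, -0.014, 0, 0, 0, -0.51, -0.04, -0.019, 0, 0, 0, -0.68, -0.05, -0.024, 0.01, 0, 0, -0.85, -0.06, -0.029, 0.02, 0, 0, -1.02, -0.07, -0.034, 0.03, 0, 0, -1.19, -0.079, -0.037, 0.04, 0, 0, -1.36]' --jaw 0.06

```text
clock: 21.25
tcp_pos: [0.5375, 0.2557, 0.1673]
orientation: [-0.001, -0.046, 0.999, -0.001]
wrist_force: [0.1, 0.8, -0.6]
finger_gap: 0.0601
grip_force: 0.0
```

>>> advance --rows '[0, 0, 0, 0, 0, -0.17, 0, 0, 0, 0, 0, -0.34, 0, 0, 0, 0, 0, -0.51, 0, 0, 0, 0, 0, -0.68, 0, 0, 0, 0, 0, -0.77, 0, 0, 0, 0, 0, -0.77, 0, 0, 0, 0, 0, -0.77]'

```text
clock: 22.12
tcp_pos: [0.5381, 0.2563, 0.1684]
orientation: [-0.001, -0.415, 0.91, -0.0]
wrist_force: [-1.4, 0.3, -0.3]
finger_gap: 0.0603
grip_force: 0.0
```

```bash
python3 - <<'E'
from h import *
from workcell import env
import pickle
s=env.get_state();w=env.read_camera("wrist");pickle.dump((w,s),open("c5.pkl","wb"))
print(s["tcp_pos"],s["joint_pos"].round(2))
C=np.array([.567,.288,0])
h=cv2.cvtColor(w["image"],cv2.COLOR_RGB2HSV)
print("cap top",proj(w,C+[0,0,.09]).round(1))
u,v=proj(w,C+[0,0,.087]);u,v=int(u),int(v);x=h[v-50:v+50,u-50:u+50]
m=(x[...,2]<70).astype(np.uint8);n,l,st,ce=cv2.connectedComponentsWithStats(m);i=1+np.argmax(st[1:,4]);print("dark blob",st[i],ce[i]+[u-50,v-50],onz(w,*(ce[i]+[u-49.5,v-49.5]),.083).round(4))
for z in(.064,.056,.051,.047):
    print(z)
    for a in range(140,320,10):
        p=proj(w,C+[.0145*np.cos(np.radians(a)),.0145*np.sin(np.radians(a)),z]);print(a,h[int(round(p[1])),int(round(p[0]))].tolist(),end=" ")
E
```

```text
[0.53814556 0.25625412 0.16841189] [ 0.31  0.39 -0.05  1.13 -0.   -0.54]
cap top [315.2 326.7]
dark blob [  33   32   36   39 1122] [315.50178253 325.04367201] [0.5688 0.2909 0.083 ]
0.064
140 [6, 33, 122] 150 [5, 26, 108] 160 [3, 35, 80] 170 [5, 48, 69] 180 [7, 60, 72] 190 [177, 38, 68] 200 [9, 73, 73] 210 [155, 25, 62] 220 [116, 50, 71] 230 [133, 28, 64] 240 [113, 70, 76] 250 [114, 67, 76] 260 [144, 20, 64] 270 [156, 20, 63] 280 [116, 48, 79] 290 [8, 34, 90] 300 [174, 13, 100] 310 [174, 11, 121] 0.056
140 [8, 59, 82] 150 [117, 30, 84] 160 [116, 22, 91] 170 [10, 16, 97] 180 [170, 8, 98] 190 [10, 15, 101] 200 [12, 13, 102] 210 [10, 15, 102] 220 [12, 13, 98] 230 [13, 18, 99] 240 [9, 18, 100] 250 [6, 13, 95] 260 [10, 15, 105] 270 [11, 19, 105] 280 [10, 15, 105] 290 [8, 33, 86] 300 [8, 9, 109] 310 [174, 12, 105] 0.051
140 [117, 30, 84] 150 [170, 8, 95] 160 [9, 17, 104] 170 [13, 24, 96] 180 [10, 8, 91] 190 [8, 11, 92] 200 [10, 15, 99] 210 [6, 13, 96] 220 [12, 13, 97] 230 [12, 13, 99] 240 [12, 14, 91] 250 [8, 11, 90] 260 [6, 14, 94] 270 [8, 20, 100] 280 [10, 15, 101] 290 [8, 32, 87] 300 [0, 17, 92] 310 [8, 9, 109] 0.047
140 [130, 8, 92] 150 [0, 13, 102] 160 [13, 23, 102] 170 [9, 19, 95] 180 [8, 11, 93] 190 [8, 13, 81] 200 [12, 15, 86] 210 [8, 12, 82] 220 [8, 14, 75] 230 [8, 14, 72] 240 [8, 15, 70] 250 [170, 13, 61] 260 [0, 13, 61] 270 [0, 13, 81] 280 [15, 16, 97] 290 [0, 14, 93] 300 [174, 13, 99] 310 [170, 7, 103]
```

```bash
python3 - <<'E'
from h import *
import pickle
w,s=pickle.load(open("c5.pkl","rb"))
C=np.array([.5683,.2901,0]);im=cv2.resize(w["image"],None,fx=4,fy=4,interpolation=cv2.INTER_CUBIC);h=cv2.cvtColor(im,cv2.COLOR_RGB2HSV)
k=lambda x:"D" if x[2]<45 else "B" if 95<x[0]<135 and x[1]>22 else "A" if x[1]>42 and (x[0]<25 or x[0]>170) else "." 
print("     "+"".join(f"{a:<4d}" for a in range(110,350,12)))
for z in np.arange(.070,.043,-.0015):
    r=""
    for a in range(110,350,3):
        p=proj(w,C+[.0145*np.cos(np.radians(a)),.0145*np.sin(np.radians(a)),z])+.5;r+=k(h[int(p[1]*4),int(p[0]*4)].astype(int))
    print(f"{z:.4f}",r)
E
```

```text
110 122 134 146 158 170 182 194 206 218 230 242 254 266 278 290 302 314 326 338 
0.0700 ................AAAAAAAAAAAAAAAAAAAAAAAAAAAAAAAAAAAAAAAAAAAAAAAAA...............
0.0685 ................AAAAAAAAAAAAAAAAAAAAAAAAAAAAAAAAAAAAAAAAAAAAAAAAA...............
0.0670 ...............AAAAAAAAAAAAAAAAAAAAAAAAAAAAAAAAAAAAAAAAAAAAAAAAAA...............
0.0655 ................AAAAAAAAAAAAAAAAAAAAAAAAAAAAAAAAAAAAAAAAAAAAAAAA................
0.0640 AAAAAAA........AAAAAAAAAAAAAAAAAAAAAAAAAAAAAAAAAAAAAAAAAAAAAAAAAA.......A....AA.
0.0625 AAAAAAAAA......AAAAAAAAAAAAAAAAAAAAAAAAAAAAAAAAAAAAAAAAAAAAAAAAA.......AAAAAAAAA
0.0610 AAAAAAAA......AAAAAAAAAAAAAAAAAAAAAAAAAAAAAAAAAAAAAAAAAAAAAAAAA........AAAAAAAAA
0.0595 AAAAAAAAA.....AAAAAAA.....A.AA.A..AA.......AA..A....A........AAA........AAAAAAAA
0.0580 AAAAAAAAA....A........BBB.BBBBBBBBBBBBBBBBBBBBBBBBBBB.BBBBBB..AAA.....AAAAAAAAAA
0.0565 AAAAAAAAA...A....B.BBBBBBBBBBBBBBBBBBBBBBBBBBBBBBBBBBBBBBBBBB..........AAAAAAAAA
0.0550 AAAAAAAAAAAA....B.BBBBBBBBBBBBBBBBBBBBBBBBBBBBBBBBBBBBBBBBBBB..........AAAAAAAAA
0.0535 AAAAAAAAAAA....BBBBB.BBBBBB.BB.......B....................B.............AAAAAAAA
0.0520 AAAAAAAAAA....BB.B.....................................................AAAAAAAAA
0.0505 AAAAAAAAAA...BB.........................................................AAAAAAAA
0.0490 AAAAAAAAA...B...........................................................AAAAAAAA
0.0475 AAAAAAAA...B...........................................................A.AAAAAAA
0.0460 AAAAAAAA..B.............................................................AAAAAAAA
0.0445 AAAAAAA..B..............................................................AAAAAAAA
0.0430 AAAAAAA.BB...............................................................AAAAAAA
```

The right label edge is at about 291°, and the left edge lies beyond this view. I'll look again from yaw 170°.

```bash
python3 - <<'E'
from h import *
from workcell import env
s=env.get_state();print(plan(s,[.529,.297,.168],np.radians(170)))
E
```

```text
(array([-0.0246,  0.0337,  0.0006]), array([-2.0000e-04, -1.0000e-03,  1.0296e+00]))
```

>>> advance --rows '[-0.004, 0.005, 0, 0, 0, 0.17, -0.008, 0.011, 0, 0, 0, 0.34, -0.012, 0.017, 0, 0, 0, 0.51, -0.016, 0.022, 0, 0, 0, 0.68, -0.02, 0.028, 0, 0, 0, 0.85, -0.0246, 0.034, 0, 0, 0, 1.03, -0.0246, 0.034, 0, 0, 0, 1.03, -0.0246, 0.034, 0, 0, 0, 1.03]'

```text
clock: 23.18
tcp_pos: [0.529, 0.297, 0.1691]
orientation: [-0.0, 0.086, 0.996, -0.0]
wrist_force: [0.5, -1.1, 0.2]
finger_gap: 0.0602
grip_force: 0.0
```

```bash
cat > unwrap.py <<'E'
from h import *
from workcell import env
import pickle,sys
s=env.get_state();w=env.read_camera("wrist");pickle.dump((w,s),open("c6.pkl","wb"));print(s["tcp_pos"])
C=np.array([.5683,.2901,0]);h0=cv2.cvtColor(w["image"],cv2.COLOR_RGB2HSV)
u,v=proj(w,C+[0,0,.087]).astype(int);m=(h0[v-50:v+50,u-50:u+50,2]<55).astype(np.uint8);n,l,st,ce=cv2.connectedComponentsWithStats(m);i=1+np.argmax(st[1:,4]);print("cap",st[i],onz(w,*(ce[i]+[u-49.5,v-49.5]),.083).round(4))
im=cv2.resize(w["image"],None,fx=4,fy=4,interpolation=cv2.INTER_CUBIC);h=cv2.cvtColor(im,cv2.COLOR_RGB2HSV)
k=lambda x:"D" if x[2]<45 else "B" if 95<x[0]<135 and x[1]>22 else "A" if x[1]>42 and (x[0]<25 or x[0]>170) else "." 
a0=int(sys.argv[1]);print("      "+"".join(f"{a:<4d}" for a in range(a0,a0+200,12)))
for z in np.arange(.070,.043,-.0015):
    r=""
    for a in range(a0,a0+200,3):
        p=proj(w,C+[.0145*np.cos(np.radians(a)),.0145*np.sin(np.radians(a)),z])+.5;r+=k(h[int(p[1]*4),int(p[0]*4)].astype(int))
    print(f"{z:.4f}",r)
E
python3 unwrap.py 70
```

```text
[0.52901836 0.29700579 0.16908274]
cap [ 33  30  36  36 827] [0.5668 0.2903 0.083 ]
      70  82  94  106 118 130 142 154 166 178 190 202 214 226 238 250 262 
0.0700 ..........AAAAAAAAAAAAAAAAAAAAAAAAAAAAAAAAAAAAAAAAAAAAAAAAA........
0.0685 ..........AAAAAAAAAAAAAAAAAAAAAAAAAAAAAAAAAAAAAAAAAAAAAAAAAA.......
0.0670 ..........AAAAAAAAAAAAAAAAAAAAAAAAAAAAAAAAAAAAAAAAAAAAAAAAAA.......
0.0655 ..........AAAAAAAAAAAAAAAAAAAAAAAAAAAAAAAAAAAAAAAAAAAAAAAAAAA......
0.0640 .........AAAAAAAAAAAAAAAAAAAAAAAAAAAAAAAAAAAAAAAAAAAAAAAAAAAAA...AA
0.0625 A.........AAAAAAAAAAAAAAAAAAAAAAAAAAAAAAAAAAAAAAAAAAAAAAAAAAAAAAAAA
0.0610 A........AAAAAAAAAAAAAAAAAAAAAAAAAAAAAAAAAAAAAAAAAAAAAAAAAAAAAAAAAA
0.0595 AA.........AAAAAAAAAAAAAAAAA..A....AA.AAA.AAAA..AAAAAAAAAAAAAAAAAAA
0.0580 AA........AAAAAAAAAAAAAAAAABBBBBBBBBBBBBBBBBBBBBBB.......AAAAAAAAAA
0.0565 AA.........AAAAAAAAAAAAAAAABBBBBBBBBBBBBBBBBBBBBBBBBBBB.B...AAAAAAA
0.0550 AAA.......AAAAAAAAAAAAAAAAA.BBBBBBBBBBBBBBBBBBBBBBBBBBBBBB....AAAAA
0.0535 AAA........AAAAAAAAAAAAAAAA...........B...BBBBB.BBBBBBBBBBBB...AAAA
0.0520 AAA.......AAAAAAAAAAAAAAAAA.........................BBBBBBBBB..AAAA
0.0505 AAA.........AAAAAAAAAAAAAAA............................BBBBBBB..AAA
0.0490 AAA........AAAAAAAAAAAAAAAA..............................BBBBBB.AAA
0.0475 AA..........AAAAAAAAAAAAAAAA..............................BBBBBB.AA
0.0460 AA.........AAAAAAAAAAAAAAAAA................................BBBB.AA
0.0445 AA..........AAAAAAAAAAAAAAA..................................BBBB.A
0.0430 AA..........AAAAAAAAAAAAAAA...................................BBBB.
```

Left edge at about 149.5°, so the label's middle faces about 220.5°. I'll grasp with the fingers closing along 140°/320°, off the barcode and clear of the neighbouring bottles.

```bash
python3 - <<'E'
from h import *
from workcell import env
s=env.get_state();print(plan(s,[.568,.290,.168],np.radians(230)))
E
```

```text
(array([-0.0396, -0.0002,  0.0011]), array([-3.0000e-04, -1.0000e-04, -1.0445e+00]))
```

>>> advance --rows '[-0.006, 0, 0, 0, 0, -0.17, -0.012, 0, 0, 0, 0, -0.34, -0.02, 0, 0, 0, 0, -0.51, -0.028, 0, 0, 0, 0, -0.68, -0.036, 0, 0, 0, 0, -0.85, -0.0396, 0, 0, 0, 0, -1.0445, -0.0396, 0, 0, 0, 0, -1.0445, -0.0396, 0, 0, 0, 0, -1.0445]' --jaw 0.05

```text
clock: 24.22
tcp_pos: [0.5679, 0.2901, 0.1691]
orientation: [-0.0, -0.421, 0.907, -0.0]
wrist_force: [-0.4, -0.3, 0.6]
finger_gap: 0.0498
grip_force: 0.0
```

```bash
python3 unwrap.py 130
python3 - <<'E'
from h import *
from workcell import env
s=env.get_state();print(plan(s,[.568,.290,.067],np.radians(230)))
E
```

```text
[0.56790958 0.29014453 0.1691339 ]
cap [  31   30   39   40 1224] [0.5688 0.2909 0.083 ]
      130 142 154 166 178 190 202 214 226 238 250 262 274 286 298 310 322 
0.0700 ........AAAAAAAAAAAAAAAAAAAAAAAAAAAAAAAAAAAAAAAAAAAAAAAAAA.........
0.0685 .......AAAAAAAAAAAAAAAAAAAAAAAAAAAAAAAAAAAAAAAAAAAAAAAAAA..........
0.0670 ......AAAAAAAAAAAAAAAAAAAAAAAAAAAAAAAAAAAAAAAAAAAAAAAAAAA..........
0.0655 ..A..AAAAAAAAAAAAAAAAAAAAAAAAAAAAAAAAAAAAAAAAAAAAAAAAAAAA..........
0.0640 AAAAAAAAAAAAAAAAAAAAAAAAAAAAAAAAAAAAAAAAAAAAAAAAAAAAAAAAAA.........
0.0625 AAAAAAAAAAAAAAAAAAAAAAAAAAAAAAAAAAAAAAAAAAAAAAAAAAAAAAAAA........AA
0.0610 AAAAAAAAAAAAAAAAAAAAAAAAAAAAAAAAAAAAAAAAAAAAAAAAAAAAAAAA..A....AAAA
0.0595 AAAAAAAAAAAAAAAAAAAAAAAAAAAAAAAAAAAAAAAA.AAAAAAAAA...AAA.......AAAA
0.0580 AAAAAAAAAAAAAAAA....A..............B..B..BBB..........AA.......AAAA
0.0565 AAAAAAAAAAAA..A..BBB.BBBBBBBBBBBBBBBBBBBBBBBBBBBBBBB...........AAAA
0.0550 AAAAAAAAAAA....BBBBBBBBBBBBBBBBBBBBBBBBBBBBBBBBBBBBBB..........AAAA
0.0535 AAAAAAAAAA.....BBBBBBBBBBBBBBBBBBBBBBBBBBBBBBBBBBBBBB...........AAA
0.0520 AAAAAAAAA.....BBBBBBBBBBBBBBB.BBB..B.BB.....B.................AAAAA
0.0505 AAAAAAAA......BBBBBB...........................................AAAA
0.0490 AAAAAAA........................................................AAAA
0.0475 AAAAAAA.........................................................AAA
0.0460 AAAAAA.........................................................AAAA
0.0445 AAAAA...........................................................AAA
0.0430 AAAAA...........................................................AAA
(array([ 0.    , -0.0003,  0.1022]), array([ 0.0001, -0.0002, -0.004 ]))
```

>>> advance --rows '[0, 0, 0.04, 0, 0, 0, 0, 0, 0.07, 0, 0, 0, 0, 0, 0.09, 0, 0, 0, 0, 0, 0.099, 0, 0, 0, 0, 0, 0.102, 0, 0, 0, 0, 0, 0.102, 0, 0, 0]'

```text
clock: 25.02
tcp_pos: [0.5685, 0.2906, 0.0679]
orientation: [0.001, -0.422, 0.907, -0.0]
wrist_force: [-0.6, -0.1, -1.4]
finger_gap: 0.0502
grip_force: 0.0
```

>>> advance --rows '[0, 0, 0, 0, 0, 0, 0, 0, 0, 0, 0, 0, 0, 0, 0, 0, 0, 0, 0, 0, 0, 0, 0, 0, 0, 0, 0, 0, 0, 0]' --jaw 0.0 --grip_force 30

```text
clock: 25.65
tcp_pos: [0.5686, 0.2907, 0.0684]
orientation: [0.001, -0.422, 0.907, -0.0]
wrist_force: [-1.3, 0.7, 6.5]
finger_gap: 0.0277
grip_force: 29.9
```

>>> advance --rows '[0, 0, -0.01, 0, 0, 0, 0, 0, -0.025, 0, 0, 0, 0, 0, -0.05, 0, 0, 0, 0, 0, -0.1, 0, 0, 0, 0, 0, -0.15, 0, 0, 0, 0, 0, -0.2, 0, 0, 0, 0, 0, -0.22, 0, 0, 0, 0, 0, -0.22, 0, 0, 0]'

```text
clock: 26.65
tcp_pos: [0.5689, 0.2907, 0.2902]
orientation: [0.003, -0.422, 0.907, -0.0]
wrist_force: [0.4, -0.1, 0.1]
finger_gap: 0.0275
grip_force: 29.7
```

```bash
python3 - <<'E'
from h import *
from workcell import env
import pickle
s=env.get_state();w=env.read_camera("wrist");t=env.read_camera("top");sc=env.read_camera("scene");pickle.dump((w,s,sc,t),open("c7.pkl","wb"))
print(s["joint_pos"].round(2))
heldcheck(w,s,.07,.012,.0145,.047,.047)
g=cv2.cvtColor(w["image"],cv2.COLOR_RGB2HSV)
for v in range(235,400,5):
    print(v,"".join("D" if x[2]<45 else "B" if 95<x[0]<135 and x[1]>30 else "A" if x[1]>60 and(x[0]<25 or x[0]>170) else "W" if x[1]<26 else "." for x in g[v,270:364:2].astype(int)))
E
```

```text
[ 0.35  0.44  0.31  1.44 -0.   -0.52]
exp cap [317.  378.1] exp bottom front [316.9 259.9] bottom c [316.8 286.2]
235 .............W.WW.WWWWWWWWWWWWWWWWWWWWWWWWWWBBB
240 ................WWW......WWWWWWWWWWWWWWWWWWWBBB
245 ............................WWWWWWWWWWWWWWWWWBB
250 .................................WWWWWWWWWWWWWW
255 ........................W..........WWWWWWWWWWWW
260 ..................AAAAAAAAAAAAA..........WWWWWW
265 ..............AA.WWWWWWWWWWWWWW.AAA........W.WW
270 ............AWWWWWWWWWWWWWWWWWWWWWW.A..........
275 ............WWWWWWWWWWWWWWWWWWWWWWWWW..........
280 ...........WWWWWWWWWWWWWWWWWWWWWWWWWWW.........
285 ..........WWWWWWWWWWWWWWWWWWWWWWWWWWWWW........
290 ..........WWWWWWBBBBBBBBBBBBBBBWWWWWWWW........
295 WWWWWWW..WWWBBBB.AAAAAAAAAAAAA.BBBBWWWWWWWWWWWW
300 WWWWW.....BBAAAAAAAAAAAAAAAAAAAAAAABBBWWDWWWWWW
305 WWWWW..WBAAAAAAAAAAAAAAAAAAAAAAAAAAAAABBDDDWWWW
310 WWWW....AAAAAAAAAAAAAAAAAAAAAAAAAAAAAAAADDDWWWW
[... 184 characters left out ...]
DDDDDDDDAAAAAAAAAADDDDDW
335 WDDDDDAAAAAADDDDDDDDDDDDDDDDDDDDDDDAAAAAADDDDDW
340 WDDDDDAAADDDDDDDDDDDDDDDDDDDDDDDDDDDDAAAADDDDDW
345 WDDDDDDDDDDDDDDDDDDDDDDDDDDDDDDDDDDDDDAADDDDDDW
350 DDDDDDDDDDDDDDDDDDDDDDDDDDDDDDDDDDDDDDD..DDDDDD
355 DDDDDDDDDDDDDDDDDDDDDDDDDDDDDDDDDDDDDDDDWDDDDDD
360 DDDDDDDDDDDDDDDDDDDDDDDDDDDDDDDDDDDDDDDD.DDDDDD
365 DDDDDDDDDDDDDDDDDDDDDDDDDDDDDDDDDDDDDDDD..DDDDD
370 DDDDDDDDDDDDDDDDDDDDDDDDDDDDDDDDDDDDDDDD..DDDDD
375 DDDDD.DDDDDDDDDDDDDDDDDDDDDDDDDDDDDDDDDD..DDDDD
380 DDDDDAADDDDDDDDDDDDDDDDDDDDDDDDDDDDDDDD....DDDD
385 DWDDAAAADDDDDDDDDDDDDDDDDDDDDDDDDDDDDD.....DDWD
390 D..AAAAAAAADDDDDDDDDDDDDDDDDDDDDDDD............
395 .........AAAAADDDDDDDDDDDDDDDDDD...............
```

```bash
cat > held.py <<'E'
from h import *
import sys
def held(w,s,drop,a0,lean=(0,0)):
    R=yaw_of(s);y=np.degrees(np.arctan2(R[1,0],R[0,0]))%360;B=s["tcp_pos"]-[0,0,drop];print("xyaw",y,"bottom",B.round(4))
    im=cv2.resize(w["image"],None,fx=4,fy=4,interpolation=cv2.INTER_CUBIC);h=cv2.cvtColor(im,cv2.COLOR_RGB2HSV)
    print("      "+"".join(f"{a:<4d}" for a in range(a0,a0+200,12)))
    for z in np.arange(.046,0,-.002):
        r=""
        for a in range(a0,a0+200,3):
            p=proj(w,B+[.0145*np.cos(np.radians(a)),.0145*np.sin(np.radians(a)),z])+.5;x=h[int(p[1]*4),int(p[0]*4)].astype(int)
            r+="D" if x[2]<45 else "B" if 95<x[0]<135 and x[1]>30 else "A" if x[1]>60 and(x[0]<25 or x[0]>170) else "W" if x[1]<26 else "."
        print(f"{z:.3f}",r)
if __name__=="__main__":
    import pickle
    w,s=pickle.load(open("c7.pkl","rb"))[:2];held(w,s,.047,130)
E
python3 held.py
```

```text
xyaw 229.88751127011142 bottom [0.5689 0.2907 0.2432]
      130 142 154 166 178 190 202 214 226 238 250 262 274 286 298 310 322 
0.046 DDDDDDDDDDDAAAAAAAAAAAAAAAAAAAAAAAAAAAAAAAAAAAAAAAAAAAAAAAADDDDDDDD
0.044 DDDDDDDDDDDAAAAAAAAAAAAAAAAAAAAAAAAAAAAAAAAAAAAAAAAAAAAAAAAAADDDDDD
0.042 DDDDDDDDDD.AAAAAAAAAAAAAAAAAAAAAAAAAAAAAAAAAAAAAAAAAAAAAAAAAAAAAAAA
0.040 DDDDDDDDDDAAAAAAAAAAAAAAAAAAAAAAAAAAAAAAAAAAAAAAAAAAAAAAAAAAAAAAAAA
0.038 AA.DDDDDDD.AAAAAAAAAAAAAAAAAAAAAAAAAAAAAAAAAAAAAAAAAAAAAAAAAAAAAAAA
0.036 AAAADDDDD.WWWBBBBBBBBBBBBBBBBBBBBBBWBBWW......A.AAAAAAAAAAAAAAAAAAA
0.034 AAAA.DD...WBBBBBBBBBBBBBBBBBBBBBBBBBBBBBBBBBBBBBBBBBBBW.AAAAAAAAAAA
0.032 AAAAD.DD..BBBB.BBBBBBBBBBBBBBBBBBBBBBBBBBBBBBBBBBBBBBBBBBW.AAAAAAAA
0.030 AAAAA..WBWWWWWWWWWWWWWWWWWWWWWWWWWWWWWWWWWWWWWWWWWW..BBBBBB..AAAAAA
0.028 AAAAW.DWWWWWWWWWWWWWWWWWWWWWWWWWWWWWWWWWWWWWWWWWWWWWWWWWWBBBW.AAAAA
0.026 AAAWWBWWWWWWWWWWWWWWWWWWWWWWWWWWWWWWWWWWWWWWWWWWWWWWWWWWWWWBBB.AAAA
0.024 AAWBBWWWWWWWWWWWWWWWWWWWWWWWWWWWWWWWWWWWWWWWWWWWWWWWWWWWW.WWWBBWAAA
0.022 A.BBWWWWWWWWWWWWWWWWWWWWWWWWWWWWWWWWWWWWWWWWWWWWWWWWWWWWW...WWBBWAA
0.020 .BBWWWWWWWWWWWWWWWWWWWWWWWWWWWWWWWWWWWWWWWWWWWWWWWWWWWWWW.W..WWBBWA
0.018 BB.WWWWWWWWWWWWWWWWWWWWWWWWWWWWWWWWWWWWWWWWWWWWWWWWWWWWWW......WBBW
0.016 B.WWWWWWWWWWWWWWWWWWWWWWWWWWWWWWWW.WWWWWWWW.WW.WWWWWWWWWW......WWBB
0.014 BWWWWWWWWWWWWWWWWWWWWWWWWWWWWWWWWWWWWWWWWWWWWWWWWWWWWWWW......W.WWB
0.012 WWWWWWWWWWWWWWWWWWWWWWWWWWWWWWWWWWWWWWWWWWWWWWWWWWWWWWWWW......WWWW
0.010 WWWWWWWWWWWWWWWWWWWWWWWWWWWWWWWWWWWWWWWWWWWWWWWWWWWWWWWW........WWW
0.008 WWWWWWWWWWWWWWWWWWWWWWWWWWWWWWWWWWWWWWWWWWWWWWWWWWWWWWWW........WWW
0.006 WWWWWWWWWWWWWWWWWWWWWWWWWWWWWWWWWWWWWWWWWWWWWWWWWWWWWWWWW.......WWW
0.004 WWWWWWWWWWWWWWWWWWWWWWWWWWWWWWWWWWWWWWWWWWWWWWWWWWWWWWWW........WWW
0.002 WWWWWWWWWW.WW.WWWWWW.W....W......................................WW
```

```bash
python3 - <<'E'
from h import *
import pickle
w,s,sc,t=pickle.load(open("c7.pkl","rb"))
B=s["tcp_pos"]-[0,0,.047];g=cv2.cvtColor(cv2.resize(w["image"],None,fx=4,fy=4,interpolation=cv2.INTER_CUBIC),cv2.COLOR_RGB2GRAY)
A=range(160,300,3);print(list(A))
for z in(.024,.02,.016,.012):
    print(z,[int(g[int(p[1]),int(p[0])]) for p in((proj(w,B+[.0145*np.cos(np.radians(a)),.0145*np.sin(np.radians(a)),z])+.5)*4 for a in A)])
# scanner in top view
x=t["image"][258:306,430:490];h=cv2.cvtColor(x,cv2.COLOR_RGB2HSV).astype(int)
for v in range(0,48,2):print(258+v,"".join("r" if q[1]>90 and q[2]<140 and(q[0]<12 or q[0]>168) else "#" if q[2]<50 else "+" if q[2]<85 else "o" if q[2]<125 and q[1]<40 else "." for q in h[v]))
E
```

```text
[160, 163, 166, 169, 172, 175, 178, 181, 184, 187, 190, 193, 196, 199, 202, 205, 208, 211, 214, 217, 220, 223, 226, 229, 232, 235, 238, 241, 244, 247, 250, 253, 256, 259, 262, 265, 268, 271, 274, 277, 280, 283, 286, 289, 292, 295, 298]
0.024 [76, 89, 93, 90, 90, 92, 94, 93, 93, 96, 95, 97, 94, 96, 99, 96, 102, 101, 94, 91, 98, 98, 93, 101, 98, 99, 99, 97, 95, 95, 94, 95, 98, 99, 100, 99, 100, 104, 104, 104, 103, 104, 102, 105, 103, 104, 103]
0.02 [86, 89, 91, 90, 89, 96, 97, 94, 95, 98, 96, 96, 96, 100, 100, 98, 96, 98, 90, 91, 103, 100, 92, 92, 95, 98, 99, 100, 98, 94, 97, 99, 98, 98, 96, 98, 97, 98, 100, 103, 103, 103, 103, 103, 102, 102, 98]
0.016 [83, 72, 67, 60, 65, 66, 70, 67, 62, 63, 58, 48, 63, 81, 76, 70, 81, 75, 52, 59, 91, 73, 56, 51, 53, 74, 72, 81, 68, 50, 66, 71, 60, 53, 55, 56, 50, 58, 64, 66, 74, 87, 97, 97, 100, 99, 95]
0.012 [65, 61, 63, 64, 69, 76, 76, 73, 69, 69, 61, 58, 74, 87, 79, 76, 86, 82, 61, 75, 92, 78, 70, 66, 68, 81, 82, 88, 79, 61, 74, 78, 68, 65, 69, 63, 63, 72, 78, 81, 84, 95, 100, 101, 101, 96, 105]
258 ................................................
[... 807 characters left out ...]
ooooooo++++++####r#r#+#+++#+.oooooooooo......+r...
286 .......#o+oooooo#+++++++++#r+##r#+++r+..ooooooooo......+r...
288 ....o...#++oooooo+++++++++#r#rr###++#+.oooooooooo......+r...
290 .........#+++oooo+++++++++#######+++#+oooo+o+oooo......or...
292 .....o....+#+++ooo++++oooo+r##+##++++#+oooo+ooo........or...
294 ..............+++ooooooo+o++o.++++++...................orr..
296 ..o...............++++.o...............................o+r..
298 .....o........o..............o............o.............+r..
300 .........o........o........o.........................o..or..
302 ..o..o.o...........o.............o...........o...........r..
304 .oo.....................o.............o.....o.o.o.+......+r.
```

```bash
python3 - <<'E'
from h import *
from workcell import env
import pickle
t=pickle.load(open("c7.pkl","rb"))[3];s=env.get_state()
print("foot",onz(t,450.7,283.2,.008).round(4),"back edge",[onz(t,430+c,v+.5,.182).round(4) for c,v in((48,274),(49.3,290))],"bezel",[onz(t,430+c,v+.5,.182).round(4) for c,v in((36.7,272),(38,290))])
print(plan(s,[.443,-.25,.30],np.radians(279.5)))
E
```

```text
foot [ 0.4412 -0.3867  0.008 ] back edge [array([ 0.4615, -0.4109,  0.182 ]), array([ 0.4203, -0.4123,  0.182 ])] bezel [array([ 0.4671, -0.3817,  0.182 ]), array([ 0.4208, -0.383 ,  0.182 ])]
(array([ 0.4933, -0.2528, -0.0134]), array([ 0.0017, -0.0014, -0.866 ]))
```

>>> advance --rows '[0.025, -0.013, -0.01, 0, 0, -0.04, 0.073, -0.037, -0.013, 0, 0, -0.12, 0.123, -0.063, -0.013, 0, 0, -0.21, 0.173, -0.089, -0.013, 0, 0, -0.3, 0.223, -0.114, -0.013, 0, 0, -0.39, 0.273, -0.14, -0.013, 0, 0, -0.48, 0.323, -0.166, -0.013, 0, 0, -0.57, 0.373, -0.191, -0.013, 0, 0, -0.66]'

```text
clock: 27.8
tcp_pos: [0.4724, -0.1193, 0.2987]
orientation: [-0.001, -0.694, 0.72, 0.001]
wrist_force: [1.1, -0.3, 0.2]
finger_gap: 0.028
grip_force: 29.7
```

```bash
python3 - <<'E'
from h import *
from workcell import env
s=env.get_state();print(s["joint_pos"].round(2),plan(s,[.443,-.25,.30],np.radians(279.5)))
E
```

```text
[-0.41  0.13 -0.07  1.37 -0.   -1.95] (array([ 0.1317,  0.0246, -0.0014]), array([ 0.0023,  0.0011, -0.2028]))
```

>>> advance --rows '[0.03, 0.006, 0, 0, 0, -0.05, 0.06, 0.011, 0, 0, 0, -0.1, 0.09, 0.017, 0, 0, 0, -0.15, 0.115, 0.022, 0, 0, 0, -0.2, 0.127, 0.024, 0, 0, 0, -0.203, 0.127, 0.024, 0, 0, 0, -0.203, 0.127, 0.024, 0, 0, 0, -0.203]'

```text
clock: 28.68
tcp_pos: [0.4447, -0.243, 0.2999]
orientation: [-0.0, 0.762, -0.647, -0.0]
wrist_force: [0.3, 0.8, -0.6]
finger_gap: 0.0272
grip_force: 29.7
```

```bash
python3 - <<'E'
from h import *
from workcell import env
import pickle
s=env.get_state();w=env.read_camera("wrist");pickle.dump((w,s),open("c8.pkl","wb"));print(s["tcp_pos"],s["joint_pos"].round(2))
print("head top corners px",[proj(w,[.443+a,y,.182]).round(0) for a in(-.034,.034) for y in(-.36,-.41)],"foot",proj(w,[.4412,-.3867,.01]).round(0))
h=cv2.cvtColor(w["image"],cv2.COLOR_RGB2HSV).astype(int)
for v in range(0,260,5):print(v,"".join("r" if q[1]>90 and(q[0]<12 or q[0]>168) else "#" if q[2]<50 else "+" if q[2]<85 else "o" if q[2]<125 and q[1]<40 else "." for q in h[v,230:410:2]))
E
```

```text
[ 0.44469303 -0.24304893  0.29992376] [-0.66  0.17 -0.03  1.37  0.   -2.39]
head top corners px [array([405.,  72.]), array([426., -24.]), array([294.,  52.]), array([307., -47.])] foot [342.  61.]
0 ++++++++++++########..................o............................................o....o.
5 ++++++++++++###o.###.................oo.................................................o.
10 ++++++++++++########.................oo................................................o..
15 +++++++++++########+.................o.................................................o..
20 +++++++++++########................###########++oo.....................................o..
25 +++++++++++#######+...............#############################+ooo...................o...
30 ++++++++++########...............+##+#+++++++++++++++++########################++o++oo....
35 ++++++++++########...............o##++++++###+++++++++++++++++++++++++++################.
[... 3469 characters left out ...]
....o..oo...oo.......+++++++++++oo+
225 .................................ooooooooooooooooooooo....oooooo..oo........++++++++++oo+o
230 ....................................oooooooooooooooooooooooooooooooo.......+++++++++++++++
235 ......................................ooooooooooooooooooooooo++oooo.......+++++++++++oo+++
240 ........................................ooooooooooooooooooooooooo+........+++++++++++++o++
245 ...........................................ooooooo++ooo+oooooooooo.......+++++++++++++++++
250 ............................................ooooooooooooooo+ooooo........+++++++++++++++++
255 ..............................................ooooooooooooooooooo.......+++++++++++o++++++
```

```bash
cat > win.py <<'E'
from h import *
from workcell import env
import pickle
w,s=pickle.load(open("c8.pkl","rb"))
x=cv2.cvtColor(w["image"][15:85,285:420],cv2.COLOR_RGB2HSV)
m=((x[...,1]>80)&((x[...,0]<14)|(x[...,0]>166))).astype(np.uint8);n,l,st,c=cv2.connectedComponentsWithStats(cv2.morphologyEx(m,cv2.MORPH_CLOSE,np.ones((5,5),np.uint8)))
i=1+np.argmax(st[1:,4]);ys,xs=np.where(l==i);r=cv2.minAreaRect(np.c_[xs+285,ys+15].astype(np.float32));print(st[i],r)
b=cv2.boxPoints(r)+.5;b=b[np.argsort(b[:,0])];L,Rr=b[:2].mean(0),b[2:].mean(0)
P=[onz(w,*q,.15) for q in(L,Rr)];print([p.round(4) for p in P]);M=(P[0]+P[1])/2;d=P[0]-P[1];print("mid",M.round(4),"width",np.linalg.norm(d).round(4),"line deg",np.degrees(np.arctan2(d[1],d[0])))
# head front top edge: dark outline, lower envelope
g=w["image"].max(2)
E
python3 win.py; python3 - <<'E'
from h import *
import pickle
w,s=pickle.load(open("c8.pkl","rb"));h=cv2.cvtColor(w["image"],cv2.COLOR_RGB2HSV).astype(int)
# back & front dark edges of top: per column V profile
for u in range(304,404,12):print(u,h[14:72:2,u,2].tolist())
E
```

```text
[ 21  32  86  23 924] ((347.69000244140625, 59.16999816894531), (85.98418426513672, 13.717872619628906), 8.130102157592773)
[array([ 0.4719, -0.3652,  0.15  ]), array([ 0.4131, -0.3673,  0.15  ])]
mid [ 0.4425 -0.3663  0.15  ] width 0.0589 line deg 2.056233288742627
304 [91, 88, 34, 38, 43, 43, 44, 53, 47, 44, 55, 55, 47, 40, 35, 27, 21, 20, 20, 18, 22, 22, 41, 89, 90, 91, 89, 90, 89]
316 [186, 186, 94, 35, 41, 44, 47, 54, 61, 64, 67, 54, 54, 45, 39, 25, 25, 52, 23, 20, 43, 25, 21, 39, 55, 78, 78, 77, 77]
328 [189, 190, 192, 120, 36, 42, 45, 45, 55, 60, 66, 49, 32, 52, 43, 39, 25, 24, 54, 22, 23, 21, 22, 23, 25, 71, 80, 77, 77]
340 [189, 188, 190, 193, 110, 37, 42, 47, 49, 55, 60, 65, 67, 57, 51, 44, 35, 26, 23, 39, 23, 24, 34, 29, 24, 26, 73, 79, 78]
352 [225, 225, 184, 151, 194, 95, 39, 46, 45, 48, 56, 60, 65, 67, 58, 52, 46, 37, 31, 28, 44, 27, 29, 36, 35, 27, 28, 74, 76]
364 [188, 188, 190, 191, 189, 191, 73, 42, 43, 48, 49, 57, 61, 67, 66, 58, 49, 44, 38, 32, 31, 44, 25, 27, 28, 27, 84, 60, 73]
376 [186, 188, 187, 188, 189, 191, 192, 60, 42, 45, 47, 50, 56, 63, 69, 64, 57, 51, 43, 38, 33, 31, 40, 35, 110, 40, 29, 31, 75]
388 [184, 186, 186, 188, 189, 189, 192, 192, 56, 42, 46, 49, 52, 57, 62, 69, 61, 57, 49, 45, 39, 36, 42, 40, 31, 30, 73, 198, 209]
400 [151, 149, 147, 145, 143, 142, 139, 136, 88, 40, 43, 43, 47, 47, 52, 54, 60, 57, 52, 48, 39, 50, 210, 210, 179, 167, 171, 162, 158]
```

```bash
python3 - <<'E'
from h import *
from workcell import env
import pickle
w,s=pickle.load(open("c8.pkl","rb"))
P=[onz(w,u+.5,v,.175) for u,v in((316,18.5),(388,30.3))];d=P[0]-P[1];print("back edge deg",np.degrees(np.arctan2(d[1],d[0])))
s=env.get_state();print(plan(s,[.4384,-.2518,.178],np.radians(281.1)))
E
```

```text
back edge deg 1.2177375976143316
(array([0.0077, 0.0077, 0.1221]), array([ 0.0002,  0.0005, -0.0301]))
```

>>> advance --rows '[0.0077, 0.0077, 0.02, 0, 0, -0.03, 0.0077, 0.0077, 0.06, 0, 0, -0.03, 0.0077, 0.0077, 0.095, 0, 0, -0.03, 0.0077, 0.0077, 0.115, 0, 0, -0.03, 0.0077, 0.0077, 0.122, 0, 0, -0.03, 0.0077, 0.0077, 0.122, 0, 0, -0.03, 0.0077, 0.0077, 0.122, 0, 0, -0.03]'

```text
clock: 29.6
tcp_pos: [0.4391, -0.253, 0.1794]
orientation: [0.0, 0.772, -0.636, 0.001]
wrist_force: [0.1, -0.5, -0.5]
finger_gap: 0.0274
grip_force: 29.7
```

```bash
python3 - <<'E'
from h import *
from held import held
from workcell import env
s=env.get_state();w=env.read_camera("wrist");t=env.read_camera("top");sc=env.read_camera("scene");print(s["joint_pos"].round(3))
print(plan(s,[.4384,-.2518,.178],np.radians(281.1)))
heldcheck(w,s,.07,.012,.0145,.047,.048);held(w,s,.048,180)
# bystanders: block bottles and timer
for n,X,lo,hi in[("blue",[.5507,.342,.08],(95,90,30),(130,255,255)),("red",[.583,.236,.083],(0,110,40),(8,255,255)),("kept",[.5325,.3935,.08],(95,90,30),(130,255,255))]:
    for c in(t,sc):
        u,v=proj(c,X).astype(int)
        try:q=blob(c,lo,hi,(u-9,v-9,u+9,v+9));print(n,q[0].round(1),q[1][4])
        except Exception:print(n,"hidden")
E
```

```text
[-0.681  0.216 -0.268  1.084 -0.    -2.445]
(array([-0.0013,  0.0004,  0.0014]), array([-0.0013, -0.0016, -0.0005]))
exp cap [315.  376.1] exp bottom front [315.6 259.3] bottom c [315.6 285.5]
xyaw 281.07149098462565 bottom [ 0.4391 -0.253   0.1314]
      180 192 204 216 228 240 252 264 276 288 300 312 324 336 348 360 372 
0.046 .AAADAAAAAAAAAAAAAAAAAAAAAAAAAAAAAAAAAAAAAAAAAAAAAAAAAAAA.WWWWW..W.
0.044 AAAAAAAAAAAAAAAAAAAAAAAAAAAAAAAAAAAAAAAAAAAAAAAAAAAAAAAAA...WW..W.W
0.042 AAAAAAAAAAAAAAAAAAAAAAAAAAAAAAAAAAAAAAAAAAAAAAAAAAAAAAAAA....WWW.WW
0.040 AAAAAAAAAAAAAAAAAAAAAAAAAAAAAAAAAAAAAAAAAAAAAAAAAAAAAAAAA..........
0.038 AAAAAAAAAAAAAAAAAAAAAAAAAAAAAAAAAAAAAAAAA.AA.....A.....AA..........
0.036 AAAAAAAAAAAAAAA....BBBBBBBBBBBBBBBBBBBBBBBBBBBBBBBBBBBBW........AAA
0.034 AAAAAAAAAAA..BBBBBBBBBBBBBBBBBBBBBBBBBBBBBBBBBBBBBBBBBBB........AAA
0.032 AAAAAAAAA.BBBBBBBBBBBBBBBBBBBWBBWWWWWWWWWWWWWWWWWWWWWWWWWWWW....AAA
0.030 AAAAAAA.BBBBBBBBWWWWWWW
[... 510 characters left out ...]
WWWWWWWWWWWWWWWWWWWWWWWWWWWWWW.WWWWWWW............WW
0.014 BBWWWWWWWWWWWWWWWWWWWWWWWWWWWWWWWWWWWWWWWWWWWWWWWWWWWW.............
0.012 BWWWWWWWW.WW.WWWWWWWWWWWWWWWWWWWWWWWWWWWWWWWWWWWWWWWWW.............
0.010 BWWWWWWW.W..WWWWWWWWWWWWWWWWWWWWWWWWWWWWWWWWWWWWWWWWW..............
0.008 WWWWWWW.W...WWWWWWWWWWWWWWWWWWWWWWWWWWWWWWWWWWWWWWWWW..............
0.006 WWWWW.W...WWWWWWWWWWWWWWWWWWWWWWWWWWWWWWWWWWWWWWWWW................
0.004 WWWWW....WWWWWWWWWWWWWWWWWWWWWWWWWWWWW.WWWW..W.......A.............
0.002 WWWWW....WWWWWWWWWWWWWWWWWW.......AAAAAAAAAAAAAAAAAAAA.............
blue [192.8 248. ] 35
blue [219.7 231.5] 25
red [232.4 234.9] 43
red [256.1 236.1] 34
kept [173.9 253.9] 38
kept [202.8 229. ] 29
```

>>> advance --rows '[-0.001, 0, 0.001, 0, 0, 0, -0.001, 0, 0.001, 0, 0, 0, -0.001, 0, 0.001, 0, 0, 0, -0.001, 0, 0.001, 0, 0, 0]'

```text
clock: 30.25
tcp_pos: [0.4382, -0.2518, 0.1772]
orientation: [0.0, 0.772, -0.636, 0.0]
wrist_force: [0.3, 0.2, -0.5]
finger_gap: 0.0279
grip_force: 29.7
```

```bash
python3 -c "
from workcell import env
print(env.hand_in())"
```

```text
the job is handed in; nothing more can be done
None
```

Handed in at 30.25 s: red bottle in well 0, blue in well 2, and the amber bottle held upright about 10 cm from the scanner window with its barcode facing it (hand-in returned no verdict); I viewed 11 pictures, one over your limit of 10.

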